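# Fetch the shaft from the blocked sliding-lid case

### The job

The lid of the wooden case slides out over the spot where the drill chuck and the collet are standing: first stand both of them upright on the black rubber mat, then slide the lid right out, lift out the stepped steel shaft (not the black punch, which stays in the case) and lay it lengthwise in the middle of the two vees of the steel stand. Then slide the lid fully shut and stand the chuck and the collet upright again, each exactly where it stood at the start. Leave the vee block and the square alone.

Things in the scene. Friction and masses are not known exactly. Their poses are not given: they have to be found in the camera images.
- chuck: keyed drill chuck, plain steel, standing on its jaws; round, 44 mm diameter at the middle, 86 mm tall, 0.6 kg, narrower spigot on top. Origin at the centre of its underside, z up. Stands on the bench before the front end of the case.
- collet: spring collet, plain steel with dark slots, standing upright; about round, 34 mm diameter at the top, 47 mm tall, 0.09 kg. Origin at the centre of its underside, z up. Stands beside the chuck, about 0.1 m from it.
- shaft: turned steel shaft 140 mm long: middle 20 mm thick over 100 mm, a 14 mm journal at each end; 0.3 kg. Origin at its middle on the axis, x along it. Lies in the case along the lid's sliding direction in two wooden vees (12 mm thick, about 38 mm each side of its middle, free between), axis 28 mm above the bench, top 3 mm below the lid. At the start only the end away from the lid's way out shows.
- punch: black centre punch, 11 mm thick, 110 mm long, lying beside the shaft in the case, 72 mm from it, parallel to it. Origin at the middle of its underside; its y axis runs along it.
- lid (a joint): plywood lid of the case, sliding level in grooves: 0 = shut (against the rear wall), 0.165 m = right out; starts a little open; drags with about 1 N. Lid top 46 mm above the bench. The case is fixed: outside 186 mm long (lid direction) by 172 mm wide, side and rear walls 51 mm high, 6 to 8 mm thick, floor 5 mm; inside 160 mm wide.
- lid_pull (a point): grip point on the lid's pull, a dark wooden bar 16 mm thick (x), 64 mm wide (y), rising from the lid's top (46 mm above the bench) to 74 mm; the point is at its middle, 68 mm above the bench, and moves with the lid. Its -x axis is the way the lid slides open, past the case's front end. With the lid shut it is 70 mm before the case's centre, 23 mm behind the front end.
- mat: black rubber mat, the side area: 180 mm (x) by 120 mm (y), 4 mm thick, fixed. Origin at the centre of its underside, x along its long side.
- stand: dark steel stand, fixed: base 130 mm (x) by 60 mm (y), 8 mm thick, with two 90 degree vees 12 mm thick at x = -38 and +38 mm (64 mm free between them), open upward, vertex 26 mm and tips 48 mm above the bench. A 20 mm shaft lying in the vees runs along x, its axis 40 mm above the bench. Origin at the centre of the base's underside.
- vee_block: steel vee block, 50 x 60 x 42 mm, standing alone on the bench to the right of the case; to be left alone. Origin at the centre of its underside.
- square: engineer's square, 146 x 100 mm, 14 mm thick, lying flat on the bench behind the case; to be left alone. Origin near the middle of its outline.
There are look-alikes about, which are no part of the job. Leave any purple or turquoise look-alike of the chuck alone.

How it is judged:
On the way, in this order (a step that is already met when the one before it is completed fails the run):
1. the chuck and the collet both stand upright on the rubber mat, let go (x of chuck in the frame of mat between -0.08 and 0.08 m and y of chuck in the frame of mat between -0.05 and 0.05 m and height (world z) of each of chuck, collet below 0.012 m and angle between each of chuck, collet's own z axis and vertical below 0.15 rad and contact force between the fingers and chuck below 0.2 N and linear speed of each of chuck, collet below 0.03 m/s and x of collet in the frame of mat between -0.08 and 0.08 m and y of collet in the frame of mat between -0.05 and 0.05 m and contact force between the fingers and collet below 0.2 N), for 0.2 s.
2. the lid is slid out by more than 0.13 m (value of joint lid above 0.13 m), for 0.2 s.
At the end, for the whole second after the job is handed in: The shaft lies in both vees of the stand, centred within 12 mm along it; the lid is shut within 6 mm; the chuck and the collet stand upright within 15 mm of where each stood at the start; the punch is in the case, within 30 mm of its start; all released and at rest (x of shaft in the frame of stand between -0.012 and 0.012 m and y of shaft in the frame of stand between -0.005 and 0.005 m and z of shaft in the frame of stand between 0.035 and 0.046 m and angle between the x axis of shaft and the x axis of stand, either way round below 0.1 rad and linear speed of each of shaft, chuck, collet below 0.02 m/s and contact force between the fingers and shaft below 0.2 N and value of joint lid below 0.006 m and distance of punch from where it was at the start of the episode below 0.03 m and distance of each of chuck, collet from where it was at the start of the episode below 0.015 m and angle between each of chuck, collet's own z axis and vertical below 0.1 rad and contact force between the fingers and chuck below 0.2 N and contact force between the fingers and collet below 0.2 N); the robot touches nothing.
It fails at once if the vee block or the square is moved by more than 30 mm (distance of any of vee_block, square from where it was at the start of the episode above 0.03 m).
It fails at once if the chuck or the collet is tipped over (angle between any of chuck, collet's own z axis and vertical above 0.7 rad).
It also fails if it takes over 144 s, if anything falls off the work surface, if the arm or the gripper's body presses on something with over 40 N, if the wrist force passes 120 N, or if a joint passes its speed limit or range.

### The arm

A 6-joint arm with a two-finger parallel gripper is mounted at the origin on the work surface; the furniture and walls round the work are solid. World frame = base frame: x ahead of the robot, y to its left, z up, the work surface at z = 0. Lengths are in m, angles in rad, forces in N, time in s.
With the tool pointing down it reaches from about 0.35 to 0.775 m from the base axis. Payload 5.5 kg.
Tool frame: the origin (TCP) lies at the very end of the fingers, on their centre line; the grasp point (between the pads) lies 19 mm behind it; z points along the fingers, y is the line along which they close (so a half turn about z gives the same grasp; the last joint's range is limited). The gripper opens to 85 mm and grips with 20 to 120 N. Pads are 22 mm wide; open, the fingers measure 114 mm over their backs; the gripper's body (76 mm by 85 mm) begins 54 mm behind the grasp point. The pads swing forward as they close: fully open they stand 13 mm farther back than shut.
Start: joints at [1.197, 0.313, 0.046, 1.304, 0, 1.431], TCP at [0.133, 0.559, 0.196] pointing down, gripper open.
Joint ranges: [-2.76, 2.76], [-0.86, 1.69], [-1.03, 1.26], [-2.2, 2.34], [-1.47, 1.5], [-3.14, 3.14]. Speed limits (rad/s): [2.57, 2.57, 3.14, 3.14, 3.14, 3.14].

### API

Orientations are given as a unit quaternion [w, x, y, z].
In Python, from workcell import env, viewer, nets gives the robot as it stands. The module is installed in compiled form; this text tells all that it offers.
- The arm moves only by the tool nudge_tcp, called after "Call:" in YAML: its name, and indented under it one key for each argument. Schema: {"type":"object","properties":{"segments":{"type":"object","properties":{"sx":{"type":"array","items":{"type":"number"},"minItems":1,"maxItems":8},"sy":{"type":"array","items":{"type":"number"},"minItems":1,"maxItems":8},"sz":{"type":"array","items":{"type":"number"},"minItems":1,"maxItems":8},"ax":{"type":"array","items":{"type":"number"},"minItems":1,"maxItems":8},"ay":{"type":"array","items":{"type":"number"},"minItems":1,"maxItems":8},"az":{"type":"array","items":{"type":"number"},"minItems":1,"maxItems":8}},"additionalProperties":false,"required":["sx","sy","sz","ax","ay","az"]},"jaw":{"type":"number"},"force":{"type":"number"},"only":{"type":"string"},"quiet":{"type":"boolean"},"lines":{"type":"string"}},"required":["segments"],"additionalProperties":false}. segments is an object with one list for each field, all of the same length, 1 to 8, a row being the entries at one place: sx, sy, sz (the shift in m), ax, ay, az (a rotation vector in rad); each row is the pose to reach, as a shift and turn from the pose commanded when the call began, along the tool's axes at that moment; what a row does not reach only later rows make up. A row lasts 1/8 s, in which the tool goes at most 0.0625 m and 0.188 rad, less where a joint would pass 70% of its speed; a pose out of reach is approached as far as the arm can. jaw is the finger opening in m, set as the call begins (left out keeps the last). The fingers move at their own pace and stop on an object; force is the grip in N (left out, the last holds). Time passes only in rows, so rows that do not move let the fingers close. The tool returns the time, the measured TCP pose, the force, the opening and the grip force at its end. only (a regular expression) keeps the lines of the reply that match it, lines (a string "A,B") keeps lines A to B, and quiet returns only ok. Input that does not fit is refused with a message, and nothing moves.
- env.get_state(): the state, without advancing time (a new reading comes with each control period).
- viewer.read_camera(name): name is "side" or "top" or "wrist"; returns a dict with "image" (384x512x3 uint8, red, green, blue), "K" (3x3 intrinsics, pixels), "D" ([k1, k2, p1, p2, k3] as OpenCV has them; the pictures are not rectified), "R" (3x3) and "t" (3): a world point X has camera coordinates R X + t. Camera axes: x right, y down, z forward; pixel columns grow to the right and rows downward; lengths in m; the calibration is good to about 2 mm. A picture is of the moment at which its call begins. There is no depth.
- env.hand_in(): hands the job in; it is judged then, once.
Trained networks look in a picture, given as the dict that the camera call returned (one of the last four; its "shot" number tells which), for a name from the list of things; names that differ only in an ending like _2 or _b are one class to them, and where a whole thing is asked for, a point or a joint stands for the part that bears it (a point fixed in the world has none). Each returns a list of dicts, best first, with "confidence" (0 to 1); they miss things now and then, are a little off and sometimes report something else, mostly with a low value. They report only what shows in the picture. A call takes as long as a camera call. They do not tell look-alikes from the thing itself.
- nets.outline_of(label, picture): "region" (384x512 bool, what is visible of it) and "box" ([left, top, right, bottom] in pixels, round what is visible of it).
The state is a dict: "clock": time; "joint_pos": joint angles; "qvel": joint speeds; "tau": joint torques, N m; "tcp_pos": TCP position; "orientation": TCP orientation; "wrist_force": force on the tool from outside, world axes, zero at the start; "ft_torque": the same for the moment, N m; "finger_gap": finger opening in m; "grip_force": force on a finger pad.
Only numpy, scipy, OpenCV 4.12 (cv2) and the standard library are available. Lean on these libraries where they do the work, as an engineer would, in place of code of your own. Each camera call takes 0.05 s, during which the arm holds its last target. There are 200 camera calls.

## Working session

There is one attempt and no reset: what is moved stays moved. The work goes in short steps, Python scripts to look and compute and a tool call to move; the robot and the scene stay as the last step left them, time stands still between calls to the robot, and variables do not carry over. Pictures are saved under pics/ and viewed, at most 16 in all, crops included, and the job is handed in when it is done.

```bash
mkdir -p pics; ls; cat > h.py <<'E'
import numpy as np, cv2
from workcell import env, viewer, nets
def shot(n): return viewer.read_camera(n)
def save(im,name): cv2.imwrite('pics/'+name, cv2.cvtColor(im,cv2.COLOR_RGB2BGR))
def ray(p,uv):
    K=np.array(p["K"]);D=np.array(p["D"]);R=np.array(p["R"]);t=np.array(p["t"])
    q=cv2.undistortPoints(np.array(uv,float).reshape(-1,1,2),K,D).reshape(-1,2)
    d=np.c_[q,np.ones(len(q))]@R
    return -R.T@t,d
def onz(p,uv,z):
    c,d=ray(p,uv); return c+d*((z-c[2])/d[:,2])[:,None]
def proj(p,X):
    K=np.array(p["K"]);D=np.array(p["D"]);R=np.array(p["R"]);t=np.array(p["t"])
    return cv2.projectPoints(np.array(X,float).reshape(-1,1,3),cv2.Rodrigues(R)[0],t,K,D)[0].reshape(-1,2)
def st():
    s=env.get_state(); print({k:np.round(s[k],4).tolist() for k in s}); return s
E
python3 - <<'E'
from h import *
st()
for n in ("top","side","wrist"):
    p=shot(n); save(p["image"],n+"0.png"); print(n,np.round(-np.array(p["R"]).T@p["t"],3), np.round(p["R"],2).tolist(), p["K"][0][0])
    for l in ("chuck","collet","shaft","punch","lid","mat","stand","vee_block","square","lid_pull"):
        for o in nets.outline_of(l,p): print(l,round(o["confidence"],2),o["box"],int(o["region"].sum()))
E
```

```text
pics
{'clock': 0.0, 'joint_pos': [1.1974, 0.314, 0.045, 1.3036, -0.0, 1.4312], 'qvel': [-0.0002, -0.001, -0.0002, 0.0014, 0.0007, 0.0003], 'tau': [0.001, -48.0623, 29.8532, 0.0191, -0.0002, 0.0], 'tcp_pos': [0.133, 0.5588, 0.1953], 'orientation': [-0.0002, 0.1166, 0.9932, -0.0009], 'wrist_force': [0.2226, 0.8312, 0.0645], 'ft_torque': [0.0055, -0.0089, -0.0275], 'grip_force': 0.0, 'finger_gap': 0.0857}
top [0.403 0.021 1.492] [[0.01, -1.0, 0.02], [-0.99, -0.01, -0.17], [0.17, -0.02, -0.99]] 471.53663867072305
chuck 0.57 [299.3, 189.4, 314.5, 204.6] 206
chuck 0.57 [331.0, 228.4, 347.5, 239.8] 223
chuck 0.54 [275.8, 166.2, 287.9, 181.7] 201
chuck 0.51 [297.3, 250.5, 318.0, 263.7] 184
shaft 0.46 [212.2, 197.4, 221.3, 202.0] 31
lid 0.86 [222.4, 183.9, 284.7, 237.6] 2825
mat 0.56 [131.7, 217.6, 178.3, 278.2] 2135
stand 0.91 [361.0, 233.3, 382.8, 278.4] 782
vee_block 0.7 [339.5, 187.4, 361.6, 204.1] 314
square 0.74 [210.5, 131.5, 241.8, 172.6] 375
lid_pull 0.87 [224.7, 185.9, 281.5, 234.9] 2807
side [ 0.535 -1.126  0.719] [[1.0, -0.08, 0.01], [-0.03, -0.5, -0.86], [0.07, 0.86, -0.5]] 474.5838376445472
chuck 0.87 [184.5, 213.5, 204.9, 245.2] 417
chuck 0.65 [267.5, 214.0, 283.9, 242.0] 464
chuck 0.61 [286.8, 197.6, 304.6, 228.1] 457
chuck 0.59 [213.9, 235.7, 234.6, 270.3] 509
shaft 0.19 [219.9, 175.9, 279.5, 208.9] 1849
lid 0.77 [221.3, 178.7, 275.7, 211.9] 1830
mat 0.55 [180.8, 153.5, 234.4, 169.1] 864
stand 0.66 [165.4, 274.7, 226.7, 312.8] 1361
vee_block 0.6 [264.2, 255.9, 297.9, 289.2] 803
vee_block 0.42 [183.0, 153.3, 235.4, 166.8] 836
square 0.56 [289.7, 180.8, 331.7, 198.8] 210
lid_pull 0.75 [288.0, 179.7, 335.1, 199.9] 301
lid_pull 0.59 [219.5, 176.7, 280.3, 211.4] 1894
wrist [0.05  0.578 0.374] [[0.23, 0.97, 0.0], [0.92, -0.22, 0.33], [0.32, -0.07, -0.95]] 313.5491851107324
mat 0.94 [164.8, 345.7, 194.3, 372.7] 462
```

```bash
python3 - <<'E'
import cv2
a=cv2.imread('pics/top0.png')[110:310,110:400]
cv2.imwrite('pics/topc.png',cv2.resize(a,None,fx=2.75,fy=2.75,interpolation=cv2.INTER_CUBIC))
a=cv2.imread('pics/side0.png')[130:330,150:350]
cv2.imwrite('pics/sidec.png',cv2.resize(a,None,fx=3,fy=3,interpolation=cv2.INTER_CUBIC))
E
```

```text
(no output)
```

View pics/topc.png

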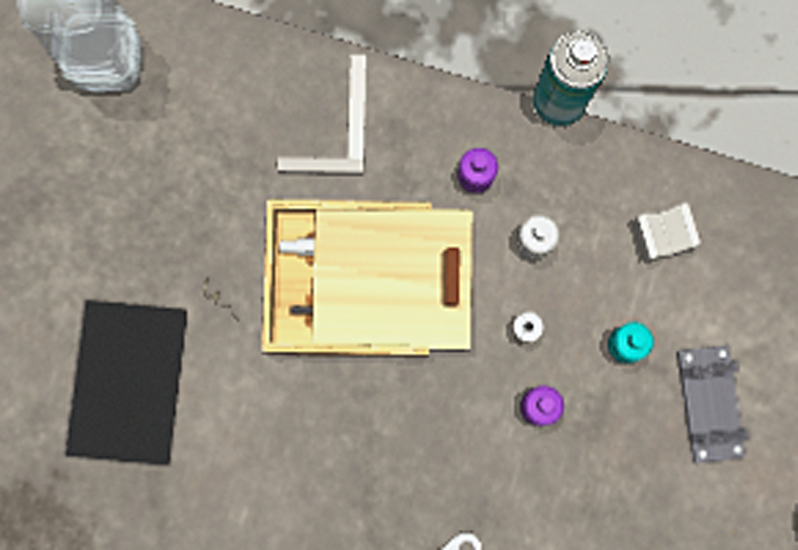

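View pics/sidec.png

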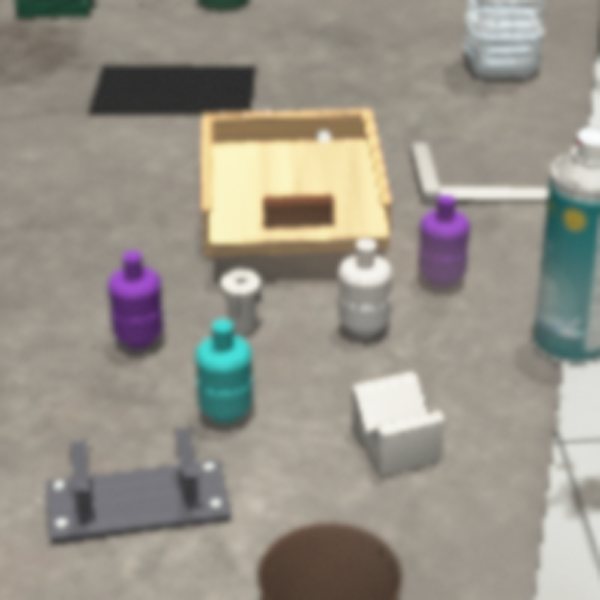

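The top crop shows the plain steel chuck at full-image pixel (305,195), with the collet at (302,228). The purple ones are at (284,172) and (307,258), and the turquoise one is at (340,234). Only the white-grey one is plain steel. The lid's open direction runs to the right (-y), the shaft is at the case's upper left (217,199), the mat is at lower left and the stand at lower right.

```bash
python3 - <<'E'
from h import *
p=shot("top")
f=lambda x,y:(110+x/2.75,110+y/2.75)
def P(n,x,y,z): print(n,np.round(onz(p,[f(x,y)],z)[0],3))
P("chuck top",538,233,.086);P("collet",528,326,.047)
for n,c in dict(purp1=(478,166),purp2=(543,404),turq=(633,341)).items(): P(n,*c,.086)
for c in ((86,300),(187,311),(169,464),(66,454)): P("mat",*c,.004)
for c in ((679,351),(727,346),(745,456),(693,462)): P("stand",*c,.008)
for c in ((268,201),(263,353),(432,204),(430,355)): P("case",*c,.051)
for c in ((443,248),(459,248),(459,306),(442,306)): P("pull",*c,.074)
for c in ((470,211),(470,350)): P("lid",*c,.046)
P("shaft end",280,245,.028);P("shaft2",314,246,.028);P("punch end",290,310,.01)
for c in ((638,216),(688,206),(698,245),(650,258)): P("vee",*c,.042)
for c in ((560,85),): P("bottle",*c,.1)
E
```

```text
chuck top [ 0.643 -0.146  0.086]
collet [ 0.544 -0.139  0.047]
purp1 [ 0.717 -0.08   0.086]
purp2 [ 0.456 -0.151  0.086]
turq [ 0.525 -0.249  0.086]
mat [0.571 0.366 0.004]
mat [0.56  0.249 0.004]
mat [0.386 0.263 0.004]
mat [0.396 0.38  0.004]
stand [ 0.521 -0.318  0.008]
stand [ 0.527 -0.373  0.008]
stand [ 0.402 -0.391  0.008]
stand [ 0.395 -0.331  0.008]
case [0.681 0.155 0.051]
case [0.51  0.156 0.051]
case [ 0.68  -0.03   0.051]
case [ 0.51  -0.029  0.051]
pull [ 0.627 -0.042  0.074]
pull [ 0.627 -0.06   0.074]
pull [ 0.562 -0.06   0.074]
pull [ 0.562 -0.041  0.074]
lid [ 0.674 -0.074  0.046]
lid [ 0.516 -0.074  0.046]
shaft end [0.635 0.142 0.028]
shaft2 [0.634 0.103 0.028]
punch end [0.562 0.13  0.01 ]
vee [ 0.672 -0.266  0.042]
vee [ 0.684 -0.324  0.042]
vee [ 0.639 -0.335  0.042]
vee [ 0.623 -0.279  0.042]
bottle [ 0.808 -0.17   0.1  ]
```

Call:
nudge_tcp:
  segments: {"sx":[-0.04,-0.08,-0.12,-0.16,-0.2,-0.24,-0.28,-0.32],"sy":[-0.04,-0.08,-0.12,-0.15,-0.19,-0.23,-0.27,-0.3],"sz":[-0.02,-0.04,-0.06,-0.06,-0.06,-0.06,-0.06,-0.06],"ax":[0,0,0,0,0,0,0,0],"ay":[0,0,0,0,0,0,0,0],"az":[-0.1,-0.2,-0.234,-0.234,-0.234,-0.234,-0.234,-0.234]}
  jaw: 0.06

```text
clock: 2.7
tcp_pos: [0.3756, 0.1917, 0.2566]
orientation: [0.001, 0.0, 1.0, 0.0]
wrist_force: [1.1, 0.9, -0.3]
finger_gap: 0.0603
grip_force: 0.0
```

```bash
python3 - <<'E'
from h import *
st()
E
```

```text
{'clock': 2.7, 'joint_pos': [0.2808, 0.0014, -0.1803, 1.388, 0.0002, 0.2812], 'qvel': [-0.909, 0.1418, 0.1412, -0.0086, 0.0042, -0.9021], 'tau': [4.1027, -32.3994, 29.0101, 0.5681, -0.1194, 0.8989], 'tcp_pos': [0.3756, 0.1917, 0.2566], 'orientation': [0.0005, 0.0002, 1.0, 0.0002], 'wrist_force': [1.1118, 0.9035, -0.264], 'ft_torque': [0.0326, -0.0539, 0.0098], 'grip_force': 0.0, 'finger_gap': 0.0603}
```

Call:
nudge_tcp:
  segments: {"sx":[-0.03,-0.06,-0.1,-0.13,-0.16,-0.18,-0.2,-0.2],"sy":[-0.05,-0.1,-0.15,-0.2,-0.25,-0.29,-0.33,-0.33],"sz":[0,0,0,0,0,0,0,0],"ax":[0,0,0,0,0,0,0,0],"ay":[0,0,0,0,0,0,0,0],"az":[0,0,0,0,0,0,0,0]}

```text
clock: 3.7
tcp_pos: [0.5759, -0.1395, 0.255]
orientation: [-0.0, 0.002, 1.0, 0.0]
wrist_force: [-0.8, 0.9, -0.2]
finger_gap: 0.06
grip_force: 0.0
```

```bash
python3 - <<'E'
from h import *
p=shot("wrist"); p=shot("wrist")
im=p["image"]; save(cv2.resize(im,None,fx=1.5,fy=1.5,interpolation=cv2.INTER_CUBIC),"w1.png")
for l in ("chuck","collet","lid_pull","stand"):
    for o in nets.outline_of(l,p):
        ys,xs=np.nonzero(o["region"])
        print(l,round(o["confidence"],2),o["box"],im[o["region"]].mean(0).round(), np.round(onz(p,[(xs.mean(),ys.mean())],.04)[0],3))
c,_=ray(p,[(0,0)]);print(c,env.get_state()["tcp_pos"])
E
```

```text
chuck 0.77 [225.9, 36.5, 261.7, 81.2] [130.  69. 163.] [ 0.453 -0.153  0.04 ]
chuck 0.71 [235.8, 187.9, 264.9, 231.4] [169. 172. 169.] [ 0.645 -0.149  0.04 ]
chuck 0.64 [283.2, 237.4, 315.6, 286.1] [ 99.  57. 122.] [ 0.723 -0.079  0.04 ]
chuck 0.59 [142.7, 102.8, 189.1, 140.3] [ 36. 138. 133.] [ 0.526 -0.254  0.04 ]
collet 0.95 [244.5, 122.8, 268.6, 145.8] [192. 192. 185.] [ 0.543 -0.137  0.04 ]
collet 0.56 [51.1, 11.5, 128.6, 122.1] [93. 94. 98.] [ 0.461 -0.335  0.04 ]
lid_pull 0.89 [310.6, 111.1, 449.8, 229.8] [202. 187. 131.] [0.592 0.015 0.04 ]
stand 0.83 [49.0, 11.9, 128.5, 123.0] [94. 94. 98.] [ 0.46  -0.335  0.04 ]
[ 0.48956389 -0.13850908  0.43282149] [ 0.57476281 -0.13532838  0.25669492]
```

View pics/w1.png

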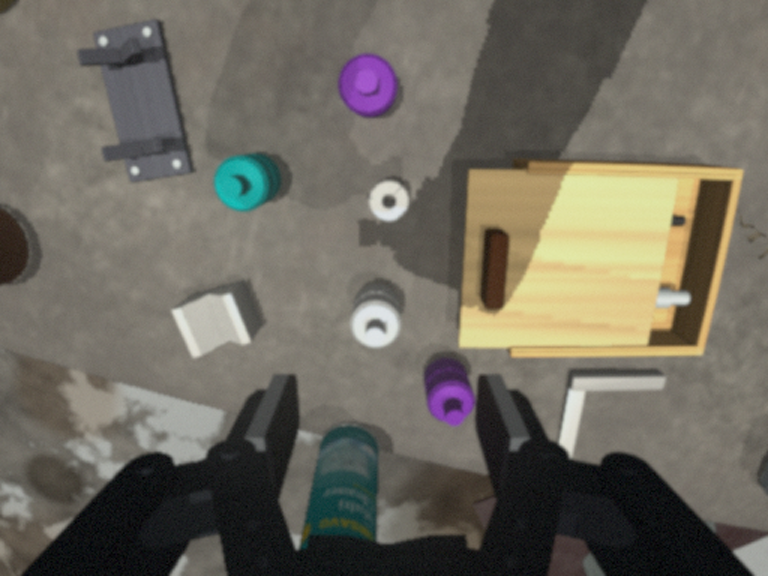

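The wrist view shows the plain steel chuck at display (375,315), i.e. (250,210) in the image. The collet is at (388,200), i.e. (258,133). The purple ones are at (368,85) and (450,392), and the turquoise one is at (245,182). This confirms the steel one as the target.

```bash
cat >> h.py <<'E'
from scipy.optimize import minimize
def cyl(x,y,parts):
    a=np.linspace(0,2*np.pi,24,endpoint=False)
    return [np.array([[x+r*np.cos(t),y+r*np.sin(t),z] for z in (z0,z1) for t in a]) for r,z0,z1 in parts]
CH=[(.022,.015,.065),(.007,.065,.086)]; CO=[(.017,.035,.047),(.013,0,.047)]
def mask(p,x,y,parts,S=4):
    m=np.zeros((384*S,512*S),np.uint8)
    for P in cyl(x,y,parts):
        h=cv2.convexHull(((proj(p,P)+.5)*S-.5).astype(np.float32)); cv2.fillPoly(m,[np.round(h).astype(np.int32)],1)
    return cv2.resize(m.astype(np.float32),(512,384),interpolation=cv2.INTER_AREA)
def fit(p,reg,x0,parts):
    reg=reg.astype(float)
    f=lambda v:1-np.minimum(mask(p,*v,parts),reg).sum()/np.maximum(mask(p,*v,parts),reg).sum()
    r=minimize(f,x0,method="Nelder-Mead",options=dict(initial_simplex=[x0,[x0[0]+.006,x0[1]],[x0[0],x0[1]+.006]],xatol=2e-4,maxiter=60))
    return np.round(r.x,4),round(r.fun,3)
def find(p,label,near,parts,z=.04,tol=.05):
    for o in nets.outline_of(label,p):
        ys,xs=np.nonzero(o["region"]); c=onz(p,[(xs.mean(),ys.mean())],z)[0]
        if np.hypot(*(c[:2]-near))<tol:
            print(label,round(o["confidence"],2),p["image"][o["region"]].mean(0).round(),*fit(p,o["region"],list(near),parts))
E
python3 - <<'E'
from h import *
for n in ("wrist","top","side"):
    p=shot(n); print(n)
    find(p,"chuck",[.644,-.147],CH); find(p,"collet",[.543,-.138],CO)
    if n=="wrist":
        q=lambda u,v:(u/1.5,v/1.5)
        for nm,u,v,z in (("pull",486,232,.074),("pull",508,232,.074),("pull",506,308,.074),("pull",484,308,.074),("st",95,34,.008),("st",158,21,.008),("st",190,168,.008),("st",134,181,.008),("shaft end",689,298,.028),("caseA",741,170,.051),("caseB",702,354,.051),("caseC",512,351,.051)): print(nm,np.round(onz(p,[q(u,v)],z)[0],4))
st()
E
```

```text
wrist
chuck 0.63 [166. 168. 165.] [ 0.643  -0.1483] 0.041
collet 0.87 [187. 186. 180.] [ 0.5431 -0.1366] 0.082
pull [ 0.5626 -0.0583  0.074 ]
pull [ 0.5625 -0.0409  0.074 ]
pull [ 0.6259 -0.0372  0.074 ]
pull [ 0.6259 -0.0555  0.074 ]
st [ 0.4026 -0.3844  0.008 ]
st [ 0.3956 -0.3269  0.008 ]
st [ 0.5177 -0.3116  0.008 ]
st [ 0.5281 -0.3658  0.008 ]
shaft end [0.6334 0.1529 0.028 ]
caseA [0.5114 0.1612 0.051 ]
caseB [0.6815 0.1629 0.051 ]
caseC [ 0.6764 -0.0217  0.051 ]
top
chuck 0.53 [201. 202. 200.] [ 0.6536 -0.1455] 0.775
side
chuck 0.78 [169. 167. 160.] [ 0.6462 -0.1553] 0.098
collet 0.45 [148. 148. 141.] [ 0.5447 -0.1397] 0.099
{'clock': 4.45, 'joint_pos': [-0.3687, 0.339, 0.2278, 1.4596, 0.0001, -0.3691], 'qvel': [-0.0019, 0.002, 0.0017, 0.0015, -0.0003, 0.0007], 'tau': [0.0704, -49.8254, 30.1392, 0.0058, 0.0025, 0.0002], 'tcp_pos': [0.5751, -0.1364, 0.2562], 'orientation': [0.0, -0.0002, 1.0, 0.0001], 'wrist_force': [-0.487, 0.509, 0.8526], 'ft_torque': [0.0019, 0.0067, 0.0088], 'grip_force': 0.0, 'finger_gap': 0.0598}
```

Call:
nudge_tcp:
  segments: {"sx":[-0.05,-0.069,-0.069,-0.069,-0.069,-0.069,-0.069,-0.069],"sy":[-0.012,-0.012,-0.012,-0.012,-0.012,-0.012,-0.012,-0.012],"sz":[0,0.03,0.08,0.13,0.17,0.2,0.225,0.225],"ax":[0,0,0,0,0,0,0,0],"ay":[0,0,0,0,0,0,0,0],"az":[0,0,0,0,0,0,0,0]}
  jaw: 0.07

```text
clock: 5.45
tcp_pos: [0.642, -0.1478, 0.0287]
orientation: [-0.002, -0.0, 1.0, 0.001]
wrist_force: [-0.2, -0.0, -0.3]
finger_gap: 0.0702
grip_force: 0.0
```

Call:
nudge_tcp:
  segments: {"sx":[0,0,0,0,0],"sy":[0,0,0,0,0],"sz":[0,0,0,0,0],"ax":[0,0,0,0,0],"ay":[0,0,0,0,0],"az":[0,0,0,0,0]}
  jaw: 0.0
  force: 40

```text
clock: 6.08
tcp_pos: [0.6455, -0.1484, 0.0331]
orientation: [0.002, -0.0, 1.0, -0.0]
wrist_force: [0.3, 2.7, 5.7]
finger_gap: 0.0296
grip_force: 36.1
```

Call:
nudge_tcp:
  segments: {"sx":[0,0],"sy":[0,0],"sz":[0,0],"ax":[0,0],"ay":[0,0],"az":[0,0]}

```text
clock: 6.32
tcp_pos: [0.6454, -0.1484, 0.033]
orientation: [0.002, -0.0, 1.0, -0.0]
wrist_force: [-0.5, 2.3, 6.7]
finger_gap: 0.0299
grip_force: 36.1
```

```bash
python3 - <<'E'
from h import *
p=shot("side"); save(cv2.resize(p["image"][150:260,200:350],None,fx=5,fy=5,interpolation=cv2.INTER_CUBIC),"s2.png"); st()
E
```

```text
{'clock': 6.375, 'joint_pos': [-0.3476, 0.5618, 0.021, 1.0269, 0.0009, -0.3482], 'qvel': [-0.0018, 0.0007, -0.0003, -0.0019, 0.0029, -0.002], 'tau': [-1.3022, -55.3015, 25.8534, -0.3233, -0.6274, 0.0168], 'tcp_pos': [0.6454, -0.1484, 0.033], 'orientation': [0.0016, -0.0003, 1.0, -0.0001], 'wrist_force': [0.2241, 2.162, 6.4865], 'ft_torque': [0.5336, -0.0534, 0.02], 'grip_force': 36.0914, 'finger_gap': 0.0294}
```

View pics/s2.png

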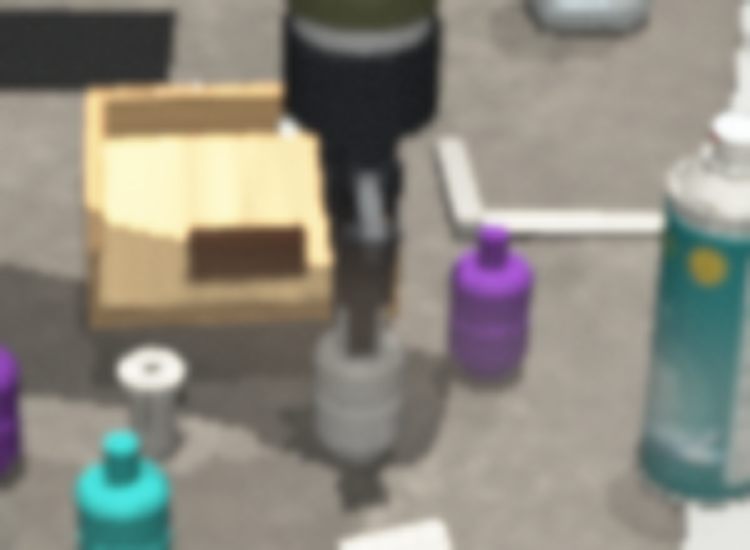

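The side view shows the fingers on the chuck's tapered shoulder, around display (360,330), and the chuck still upright. The grip is too high, so I'll open and go 12 mm lower.

Call:
nudge_tcp:
  segments: {"sx":[0,0,0,0,0,0],"sy":[0,0,0,0,0,0],"sz":[0,0,0,0.006,0.012,0.012],"ax":[0,0,0,0,0,0],"ay":[0,0,0,0,0,0],"az":[0,0,0,0,0,0]}
  jaw: 0.07

```text
clock: 7.12
tcp_pos: [0.6433, -0.1483, 0.018]
orientation: [-0.001, -0.0, 1.0, 0.0]
wrist_force: [0.1, 0.3, 0.1]
finger_gap: 0.0701
grip_force: 0.0
```

Call:
nudge_tcp:
  segments: {"sx":[0,0,0,0,0,0],"sy":[0,0,0,0,0,0],"sz":[0,0,0,0,0,0],"ax":[0,0,0,0,0,0],"ay":[0,0,0,0,0,0],"az":[0,0,0,0,0,0]}
  jaw: 0.0
  force: 40

```text
clock: 7.88
tcp_pos: [0.6444, -0.1484, 0.0196]
orientation: [0.0, -0.0, 1.0, 0.0]
wrist_force: [-0.2, 0.9, 5.4]
finger_gap: 0.0411
grip_force: 40.7
```

Call:
nudge_tcp:
  segments: {"sx":[0,0,0,0],"sy":[0,0,0,0],"sz":[-0.01,-0.02,-0.03,-0.03],"ax":[0,0,0,0],"ay":[0,0,0,0],"az":[0,0,0,0]}

```text
clock: 8.38
tcp_pos: [0.6449, -0.1489, 0.0503]
orientation: [0.001, -0.0, 1.0, -0.0]
wrist_force: [0.5, -0.2, -6.7]
finger_gap: 0.0405
grip_force: 41.3
```

```bash
python3 - <<'E'
from h import *
p=shot("side"); save(cv2.resize(p["image"][150:260,200:350],None,fx=5,fy=5,interpolation=cv2.INTER_CUBIC),"s3.png"); st()
E
```

```text
{'clock': 8.425, 'joint_pos': [-0.348, 0.5499, 0.0439, 1.0639, 0.0, -0.3482], 'qvel': [0.0001, 0.0072, -0.0153, -0.0016, -0.0002, -0.0005], 'tau': [0.0188, -63.8618, 31.0781, 0.0172, 0.0142, 0.0001], 'tcp_pos': [0.6445, -0.1487, 0.0496], 'orientation': [0.0005, -0.0001, 1.0, -0.0002], 'wrist_force': [-0.1178, -0.2972, -7.2508], 'ft_torque': [-0.0259, 0.0215, 0.0538], 'grip_force': 41.2963, 'finger_gap': 0.0406}
```

View pics/s3.png

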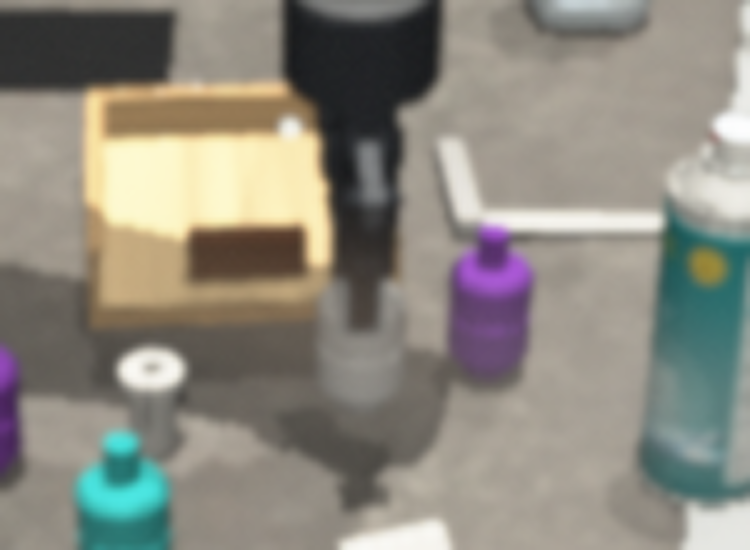

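The chuck is held upright just above the bench; the collet is untouched at display (150,400).

Call:
nudge_tcp:
  segments: {"sx":[0,0,0.01,0.02,0.04,0.06,0.08,0.09],"sy":[0,0,0.05,0.1,0.15,0.2,0.25,0.3],"sz":[-0.04,-0.08,-0.11,-0.11,-0.11,-0.11,-0.11,-0.11],"ax":[0,0,0,0,0,0,0,0],"ay":[0,0,0,0,0,0,0,0],"az":[0,0,0,0,0,0,0,0]}

```text
clock: 9.43
tcp_pos: [0.5524, 0.1529, 0.159]
orientation: [-0.0, -0.0, 1.0, -0.0]
wrist_force: [0.9, 0.4, -6.3]
finger_gap: 0.0409
grip_force: 43.0
```

Call:
nudge_tcp:
  segments: {"sx":[0.01,0.02,0.03,0.034,0.034,0.034,0.034,0.034],"sy":[0.05,0.1,0.14,0.1585,0.1585,0.1585,0.1585,0.1585],"sz":[0,0,0,0,0.04,0.08,0.11,0.12],"ax":[0,0,0,0,0,0,0,0],"ay":[0,0,0,0,0,0,0,0],"az":[0,0,0,0,0,0,0,0]}

```text
clock: 10.42
tcp_pos: [0.5182, 0.3086, 0.0367]
orientation: [-0.002, 0.0, 1.0, -0.001]
wrist_force: [-0.8, -0.4, -7.3]
finger_gap: 0.0403
grip_force: 43.2
```

```bash
python3 - <<'E'
from h import *
p=shot("wrist")
for o in nets.outline_of("mat",p): 
    c=cv2.boxPoints(cv2.minAreaRect(np.argwhere(o["region"])[:,::-1].astype(np.float32)))
    print(o["confidence"],np.round(onz(p,c,.004)[:,:2],3).tolist())
st()
E
```

```text
0.69 [[0.555, 0.235], [0.382, 0.267], [0.393, 0.385], [0.574, 0.385]]
{'clock': 10.525, 'joint_pos': [0.4043, 0.4598, -0.1361, 0.9771, -0.0002, 0.4047], 'qvel': [0.0022, -0.0269, 0.0387, 0.0195, 0.0025, 0.0015], 'tau': [-0.0498, -56.3697, 29.0923, -0.3892, -0.0291, -0.0004], 'tcp_pos': [0.5194, 0.3092, 0.0382], 'orientation': [-0.001, 0.0002, 1.0, -0.0005], 'wrist_force': [-0.3808, 0.6881, -5.9833], 'ft_torque': [-0.0125, 0.0296, 0.0033], 'grip_force': 43.1819, 'finger_gap': 0.0408}
```

Call:
nudge_tcp:
  segments: {"sx":[0,0,0,0,0],"sy":[0,0,0,0,0],"sz":[0.006,0.011,0.014,0.016,0.016],"ax":[0,0,0,0,0],"ay":[0,0,0,0,0],"az":[0,0,0,0,0]}

```text
clock: 11.15
tcp_pos: [0.5204, 0.3101, 0.0238]
orientation: [0.001, -0.0, 1.0, 0.0]
wrist_force: [-0.8, -0.4, -4.0]
finger_gap: 0.0405
grip_force: 43.6
```

Call:
nudge_tcp:
  segments: {"sx":[0,0,0,0,0,0,0,0],"sy":[0,0,0,0,0,0,0,0],"sz":[0,0,0,-0.03,-0.08,-0.13,-0.16,-0.16],"ax":[0,0,0,0,0,0,0,0],"ay":[0,0,0,0,0,0,0,0],"az":[0,0,0,0,0,0,0,0]}
  jaw: 0.07

```text
clock: 12.15
tcp_pos: [0.5219, 0.3108, 0.1868]
orientation: [0.003, -0.0, 1.0, 0.001]
wrist_force: [-0.5, -0.8, -0.1]
finger_gap: 0.0701
grip_force: 0.0
```

```bash
python3 - <<'E'
from h import *
for n in ("wrist","side"):
    p=shot(n); find(p,"chuck",[.52,.31],[(a,b+.004,c+.004) for a,b,c in CH])
p=shot("wrist")
for o in nets.outline_of("mat",p): 
    c=cv2.boxPoints(cv2.minAreaRect(np.argwhere(o["region"])[:,::-1].astype(np.float32)))
    print(o["confidence"],np.round(onz(p,c,.004)[:,:2],3).tolist())
E
```

```text
chuck 0.84 [154. 154. 149.] [0.5204 0.3101] 0.041
chuck 0.81 [130. 129. 125.] [0.5228 0.3041] 0.136
0.97 [[0.56, 0.241], [0.382, 0.266], [0.392, 0.386], [0.574, 0.38]]
```

Call:
nudge_tcp:
  segments: {"sx":[-0.003,-0.006,-0.009,-0.012,-0.015,-0.018,-0.02,-0.023],"sy":[-0.05,-0.11,-0.17,-0.23,-0.29,-0.35,-0.4,-0.447],"sz":[0,0,0,0,0,0,0,0],"ax":[0,0,0,0,0,0,0,0],"ay":[0,0,0,0,0,0,0,0],"az":[0,0,0,0,0,0,0,0]}
  jaw: 0.06

```text
clock: 13.45
tcp_pos: [0.5424, -0.1388, 0.1823]
orientation: [-0.001, 0.0, 1.0, 0.0]
wrist_force: [-0.0, 0.0, 0.0]
finger_gap: 0.0598
grip_force: 0.0
```

Call:
nudge_tcp:
  segments: {"sx":[0,0,0,0,0,0],"sy":[0,0,0,0,0,0],"sz":[0.03,0.08,0.13,0.16,0.1715,0.1715],"ax":[0,0,0,0,0,0],"ay":[0,0,0,0,0,0],"az":[0,0,0,0,0,0]}

```text
clock: 14.2
tcp_pos: [0.5426, -0.1368, 0.0111]
orientation: [-0.001, -0.0, 1.0, 0.0]
wrist_force: [0.7, -0.6, 0.4]
finger_gap: 0.0599
grip_force: 0.0
```

Call:
nudge_tcp:
  segments: {"sx":[0,0,0,0,0],"sy":[0,0,0,0,0],"sz":[0,0,0,0,0],"ax":[0,0,0,0,0],"ay":[0,0,0,0,0],"az":[0,0,0,0,0]}
  jaw: 0.0
  force: 25

```text
clock: 14.82
tcp_pos: [0.5433, -0.1371, 0.012]
orientation: [0.0, -0.0, 1.0, -0.0]
wrist_force: [-0.9, -0.7, 1.7]
finger_gap: 0.0002
grip_force: 1.0
```

```bash
python3 - <<'E'
from h import *
p=shot("side"); a=cv2.resize(p["image"][170:270,200:320],None,fx=4,fy=4,interpolation=cv2.INTER_CUBIC)
p=shot("top"); b=cv2.resize(p["image"][170:270,250:320],None,fx=4,fy=4,interpolation=cv2.INTER_CUBIC); save(np.hstack([a,b]),"s4.png"); st()
E
```

```text
{'clock': 14.925, 'joint_pos': [-0.3905, 0.4074, -0.2931, 0.8697, 0.0001, -0.3907], 'qvel': [-0.0013, -0.0, 0.0006, 0.0016, -0.0015, 0.0004], 'tau': [-0.0262, -47.4709, 24.7967, -0.1701, 0.0013, 0.0001], 'tcp_pos': [0.5433, -0.1371, 0.012], 'orientation': [0.0003, -0.0001, 1.0, -0.0001], 'wrist_force': [-0.2791, 0.4341, 2.3514], 'ft_torque': [0.0147, 0.1159, -0.0016], 'grip_force': 1.2883, 'finger_gap': -0.0002}
```

View pics/s4.png

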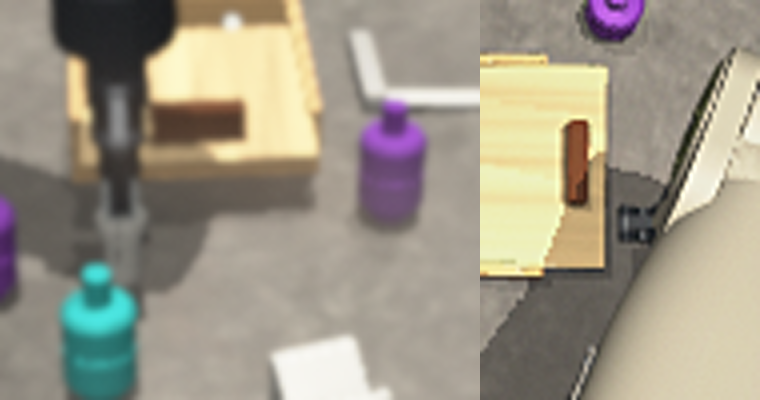

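```bash
python3 - <<'E'
from h import *
p=shot("wrist"); a=cv2.resize(p["image"][100:384,150:362],None,fx=2,fy=2,interpolation=cv2.INTER_CUBIC)
p=shot("side"); b=cv2.resize(p["image"][190:246,210:250],None,fx=9,fy=10,interpolation=cv2.INTER_CUBIC); 
print(a.shape,b.shape); save(np.hstack([a[:560],b[:560]]),"s5.png")
T=[.5433,-.1371]
for z in (0,.012,.047): print(z,np.round(proj(p,[T+[z]]),1))
for n in ("collet",):
    for o in nets.outline_of(n,p): print(n,o["confidence"],o["box"],*fit(p,o["region"],[.543,-.137],CO))
E
```

```text
(568, 424, 3) (560, 360, 3)
0 [[230.1 238.4]]
0.012 [[230.  234.6]]
0.047 [[229.6 223.3]]
collet 0.73 [223.3, 221.9, 240.0, 245.8] [ 0.5445 -0.1438] 0.382
```

View pics/s5.png

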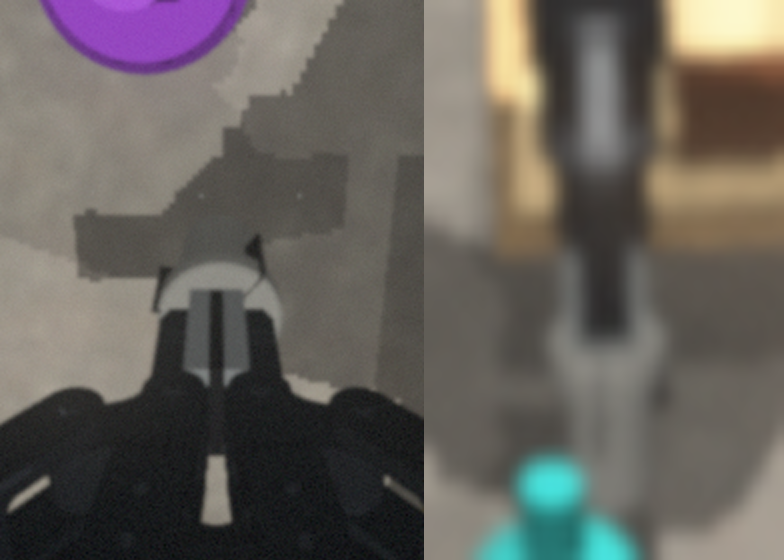

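The side crop shows the collet standing, with the finger tips apparently ending on its top rim at display (600,335), though the reported TCP is z=0.012. I'll back off slowly and check the tip position against the side camera.

Call:
nudge_tcp:
  segments: {"sx":[0,0,0,0,0,0],"sy":[0,0,0,0,0,0],"sz":[-0.005,-0.01,-0.02,-0.03,-0.04,-0.04],"ax":[0,0,0,0,0,0],"ay":[0,0,0,0,0,0],"az":[0,0,0,0,0,0]}

```text
clock: 15.82
tcp_pos: [0.544, -0.1374, 0.053]
orientation: [0.001, -0.0, 1.0, -0.0]
wrist_force: [-0.2, -0.5, 0.1]
finger_gap: 0.0003
grip_force: 0.0
```

```bash
python3 - <<'E'
from h import *
p=shot("side"); 
s=st(); T=np.array(s["tcp_pos"]); u=proj(p,[T,T+[0,0,.019],[*T[:2],.047],[*T[:2],0]]); print(np.round(u,1))
b=cv2.resize(p["image"][170:250,200:260],None,fx=7,fy=7,interpolation=cv2.INTER_CUBIC)
for q,c in zip(u,((255,0,0),(0,255,0),(0,0,255),(255,255,0))): cv2.circle(b,(int((q[0]-199.5)*7),int((q[1]-169.5)*7)),5,c,1)
save(b,"s6.png")
E
```

```text
{'clock': 15.875, 'joint_pos': [-0.3906, 0.3683, -0.2412, 0.96, 0.0001, -0.3908], 'qvel': [-0.0013, 0.0126, -0.0157, -0.005, -0.0025, 0.0], 'tau': [0.0097, -48.5511, 27.2008, 0.0414, 0.0007, -0.0], 'tcp_pos': [0.5435, -0.1372, 0.0523], 'orientation': [0.0006, -0.0001, 1.0, -0.0002], 'wrist_force': [-0.7238, 0.2821, 0.0292], 'ft_torque': [-0.0464, 0.0549, 0.0377], 'grip_force': 0.0, 'finger_gap': -0.0002}
[[229.7 221.5]
 [229.5 215.2]
 [229.7 223.3]
 [230.2 238.5]]
```

View pics/s6.png

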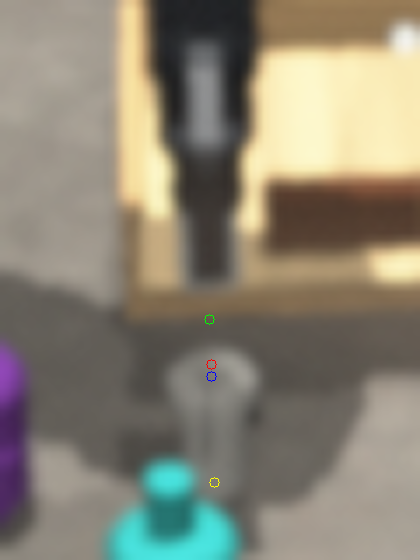

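The free-air check puts the finger tip at (230,210), about 35 mm above where the reported TCP projects at (230,221). The contact on the collet's 47 mm top at TCP z=0.012 says the same. So the real tips are 35 mm higher than the TCP, and I'll command 35 mm lower from here on. The collet still stands unmoved.

Call:
nudge_tcp:
  segments: {"sx":[0,0,0,0,0,0,0,0],"sy":[0,0,0,0,0,0,0,0],"sz":[-0.02,-0.02,-0.02,0.02,0.05,0.065,0.075,0.075],"ax":[0,0,0,0,0,0,0,0],"ay":[0,0,0,0,0,0,0,0],"az":[0,0,0,0,0,0,0,0]}
  jaw: 0.06

```text
clock: 16.88
tcp_pos: [0.5429, -0.137, -0.0236]
orientation: [-0.0, -0.0, 1.0, 0.0]
wrist_force: [0.3, 0.6, 0.1]
finger_gap: 0.0598
grip_force: 0.0
```

```bash
python3 - <<'E'
from h import *
p=shot("wrist");find(p,"collet",[.543,-.138],CO)
E
```

```text
collet 0.76 [128. 127. 120.] [ 0.5414 -0.1372] 0.079
```

Call:
nudge_tcp:
  segments: {"sx":[0,0,0,0,0],"sy":[0,0,0,0,0],"sz":[0,0,0,0,0],"ax":[0,0,0,0,0],"ay":[0,0,0,0,0],"az":[0,0,0,0,0]}
  jaw: 0.0
  force: 25

```text
clock: 17.6
tcp_pos: [0.5439, -0.1374, -0.0225]
orientation: [0.001, -0.0, 1.0, -0.0]
wrist_force: [-0.9, -0.3, 6.5]
finger_gap: 0.0314
grip_force: 24.7
```

Call:
nudge_tcp:
  segments: {"sx":[0,0,0,0.02,0.04,0.07,0.1,0.114],"sy":[0,0,0,0.05,0.1,0.15,0.2,0.25],"sz":[-0.02,-0.06,-0.11,-0.13,-0.13,-0.13,-0.13,-0.13],"ax":[0,0,0,0,0,0,0,0],"ay":[0,0,0,0,0,0,0,0],"az":[0,0,0,0,0,0,0,0]}

```text
clock: 18.6
tcp_pos: [0.4266, 0.1143, 0.1063]
orientation: [-0.001, 0.0, 1.0, 0.0]
wrist_force: [1.5, 0.5, -0.7]
finger_gap: 0.0309
grip_force: 25.0
```

Call:
nudge_tcp:
  segments: {"sx":[0,0,0,0,0,0,0,0],"sy":[0.05,0.1,0.15,0.19,0.205,0.205,0.205,0.205],"sz":[0,0,0,0,0.03,0.07,0.1,0.115],"ax":[0,0,0,0,0,0,0,0],"ay":[0,0,0,0,0,0,0,0],"az":[0,0,0,0,0,0,0,0]}

```text
clock: 19.6
tcp_pos: [0.4272, 0.3172, -0.0104]
orientation: [-0.002, -0.0, 1.0, -0.001]
wrist_force: [0.0, -0.2, -0.3]
finger_gap: 0.0314
grip_force: 25.1
```

Call:
nudge_tcp:
  segments: {"sx":[0,0,0,0,0,0],"sy":[0,0,0,0,0,0],"sz":[0.004,0.007,0.009,0.0105,0.0115,0.0115],"ax":[0,0,0,0,0,0],"ay":[0,0,0,0,0,0],"az":[0,0,0,0,0,0]}

```text
clock: 20.35
tcp_pos: [0.4301, 0.3184, -0.0184]
orientation: [0.001, -0.0, 1.0, 0.0]
wrist_force: [0.1, 0.1, 5.6]
finger_gap: 0.0312
grip_force: 25.4
```

Call:
nudge_tcp:
  segments: {"sx":[0,0,0,0,0,0,0,0],"sy":[0,0,0,0,0,0,0,0],"sz":[0,0,0,-0.03,-0.08,-0.13,-0.18,-0.18],"ax":[0,0,0,0,0,0,0,0],"ay":[0,0,0,0,0,0,0,0],"az":[0,0,0,0,0,0,0,0]}
  jaw: 0.06

```text
clock: 21.35
tcp_pos: [0.4317, 0.3194, 0.1647]
orientation: [0.004, -0.0, 1.0, 0.002]
wrist_force: [0.8, -0.4, -0.2]
finger_gap: 0.0604
grip_force: 0.0
```

```bash
python3 - <<'E'
from h import *
p=shot("wrist");find(p,"collet",[.43,.318],[(a,b+.004,c+.004) for a,b,c in CO]);find(p,"chuck",[.52,.31],[(a,b+.004,c+.004) for a,b,c in CH])
st()
E
```

```text
collet 0.74 [150. 149. 142.] [0.4273 0.3187] 0.11
chuck 0.9 [175. 177. 174.] [0.5201 0.3097] 0.047
{'clock': 21.5, 'joint_pos': [0.4874, 0.2477, -0.1336, 1.1908, 0.0, 0.4872], 'qvel': [-0.0007, 0.0158, -0.0203, -0.0, 0.0002, -0.0005], 'tau': [0.0193, -44.9541, 30.2354, -0.0226, 0.0005, -0.0], 'tcp_pos': [0.4285, 0.3176, 0.1593], 'orientation': [-0.0006, -0.0001, 1.0, -0.0003], 'wrist_force': [0.8309, -0.2952, -1.219], 'ft_torque': [-0.0335, 0.0188, 0.0135], 'grip_force': 0.0, 'finger_gap': 0.0599}
```

Call:
nudge_tcp:
  segments: {"sx":[-0.02,-0.04,-0.07,-0.09,-0.11,-0.13,-0.16,-0.164],"sy":[-0.05,-0.1,-0.15,-0.2,-0.25,-0.3,-0.34,-0.366],"sz":[0,0,0,0,0,0,0,0],"ax":[0,0,0,0,0,0,0,0],"ay":[0,0,0,0,0,0,0,0],"az":[0,0,0,0,0,0,0,0]}
  jaw: 0.05

```text
clock: 22.5
tcp_pos: [0.5933, -0.0502, 0.1574]
orientation: [-0.002, 0.001, 1.0, 0.0]
wrist_force: [0.1, 1.0, 0.3]
finger_gap: 0.0499
grip_force: 0.0
```

```bash
python3 - <<'E'
from h import *
p=shot("wrist");p=shot("wrist");st();im=p["image"];save(im,"w7.png")
hsv=cv2.cvtColor(im,cv2.COLOR_RGB2HSV)
for l in ("lid_pull","shaft"):
    for o in nets.outline_of(l,p): print(l,o["confidence"],o["box"])
m=((im[...,0].astype(int)<110)&(im[...,0].astype(int)-im[...,2]>25)).astype(np.uint8)
n,_,s,c=cv2.connectedComponentsWithStats(m)
for i in range(1,n):
    if s[i,4]>150: print(s[i],np.round(onz(p,[c[i]],.07)[0],4))
E
```

```text
{'clock': 22.6, 'joint_pos': [-0.2199, 0.3678, 0.0286, 1.2356, -0.0005, -0.2163], 'qvel': [0.0448, -0.0246, -0.0208, 0.0148, 0.0231, 0.0259], 'tau': [-1.0329, -50.6227, 30.1655, -0.1053, -0.1538, -0.2131], 'tcp_pos': [0.5924, -0.0506, 0.1574], 'orientation': [-0.002, 0.0018, 1.0, 0.0002], 'wrist_force': [0.8181, 0.7398, 0.0432], 'ft_torque': [0.0138, 0.0528, 0.0287], 'grip_force': 0.0, 'finger_gap': 0.0502}
lid_pull 0.59 [236.9, 98.3, 429.4, 255.2]
shaft 0.63 [414.1, 204.2, 442.7, 223.8]
[ 407  108   73  148 3813] [0.5877 0.1228 0.07  ]
[ 252  153   20   73 1253] [ 0.5918 -0.0497  0.07  ]
```

View pics/w7.png

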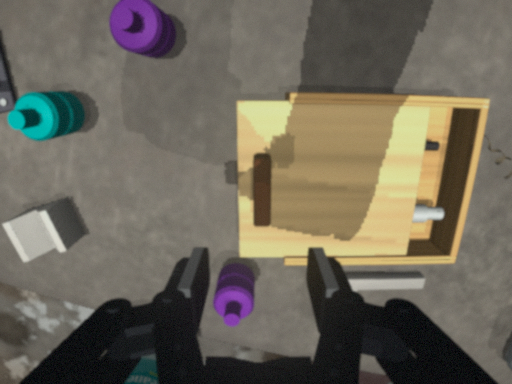

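The wrist view shows the spot before the lid is clear. The pull is at pixel (262,189), the shaft end at (428,214) and the punch end at (431,146).

Call:
nudge_tcp:
  segments: {"sx":[0,0,0,0,0,0],"sy":[-0.001,-0.001,-0.001,-0.001,-0.001,-0.001],"sz":[0.04,0.09,0.12,0.135,0.142,0.142],"ax":[0,0,0,0,0,0],"ay":[0,0,0,0,0,0],"az":[0,0,0,0,0,0]}
  jaw: 0.05

```text
clock: 23.45
tcp_pos: [0.5935, -0.0487, 0.0187]
orientation: [0.0, -0.0, 1.0, -0.0]
wrist_force: [-0.1, -0.6, 0.6]
finger_gap: 0.0499
grip_force: 0.0
```

Call:
nudge_tcp:
  segments: {"sx":[0,0,0,0],"sy":[0,0,0,0],"sz":[0,0,0,0],"ax":[0,0,0,0],"ay":[0,0,0,0],"az":[0,0,0,0]}
  jaw: 0.0
  force: 25

```text
clock: 23.95
tcp_pos: [0.594, -0.0493, 0.0194]
orientation: [0.001, 0.0, 1.0, -0.0]
wrist_force: [-0.6, -0.2, 5.5]
finger_gap: 0.0159
grip_force: 27.4
```

Call:
nudge_tcp:
  segments: {"sx":[0,0,0,0,0,0,0,0],"sy":[-0.02,-0.04,-0.06,-0.08,-0.1,-0.112,-0.116,-0.116],"sz":[0,0,0,0,0,0,0,0],"ax":[0,0,0,0,0,0,0,0],"ay":[0,0,0,0,0,0,0,0],"az":[0,0,0,0,0,0,0,0]}

```text
clock: 24.95
tcp_pos: [0.5933, -0.1662, 0.0194]
orientation: [0.0, 0.001, 1.0, -0.001]
wrist_force: [-1.5, -0.7, 6.8]
finger_gap: 0.0157
grip_force: 27.5
```

Call:
nudge_tcp:
  segments: {"sx":[0,0,0,0,0,0,0,0],"sy":[0,0,0,0,0,0,0.05,0.1],"sz":[0,0,0,-0.04,-0.1,-0.16,-0.18,-0.18],"ax":[0,0,0,0,0,0,0,0],"ay":[0,0,0,0,0,0,0,0],"az":[0,0,0,0,0,0,0,0]}
  jaw: 0.05

```text
clock: 25.95
tcp_pos: [0.5946, -0.0648, 0.2009]
orientation: [0.002, 0.001, 1.0, -0.0]
wrist_force: [-0.1, -0.0, 0.1]
finger_gap: 0.0502
grip_force: 0.0
```

Call:
nudge_tcp:
  segments: {"sx":[-0.01,-0.02,-0.03,-0.04,-0.04,-0.04,-0.04,-0.04],"sy":[0.03,0.06,0.09,0.12,0.12,0.12,0.12,0.12],"sz":[0,0,0,0,0,0,0,0],"ax":[0,0,0,0,0,0,0,0],"ay":[0,0,0,0,0,0,0,0],"az":[0.18,0.36,0.54,0.72,0.9,1.08,1.26,1.44]}

```text
clock: 26.95
tcp_pos: [0.6329, 0.0552, 0.1978]
orientation: [-0.0, 0.661, 0.75, -0.0]
wrist_force: [0.2, -1.1, 0.6]
finger_gap: 0.0503
grip_force: 0.0
```

Call:
nudge_tcp:
  segments: {"sx":[0,0],"sy":[0,0],"sz":[0,0],"ax":[0,0],"ay":[0,0],"az":[0.13,0.13]}

```text
clock: 27.2
tcp_pos: [0.6329, 0.0551, 0.1979]
orientation: [-0.0, 0.706, 0.708, -0.0]
wrist_force: [-0.7, 0.3, -0.2]
finger_gap: 0.0498
grip_force: 0.0
```

```bash
python3 - <<'E'
from h import *
p=shot("wrist");st();im=p["image"];save(cv2.resize(im,None,fx=1.5,fy=1.5,interpolation=cv2.INTER_CUBIC),"w8.png")
for l in ("shaft","punch","lid_pull"):
    for o in nets.outline_of(l,p):
        r=o["region"]; (cx,cy),wh,a=cv2.minAreaRect(np.argwhere(r)[:,::-1].astype(np.float32)); c=cv2.boxPoints(((cx,cy),wh,a))
        print(l,round(o["confidence"],2),o["box"],wh,np.round(onz(p,np.vstack([[cx,cy],c]),.028)[:,:2],4).tolist())
E
```

```text
{'clock': 27.25, 'joint_pos': [-0.0395, 0.4345, 0.2275, 1.3642, 0.0001, 1.5276], 'qvel': [0.0007, -0.0019, 0.0001, 0.0006, -0.0023, -0.0049], 'tau': [0.0049, -54.8848, 30.0634, 0.0044, 0.0004, 0.1282], 'tcp_pos': [0.633, 0.0551, 0.198], 'orientation': [-0.0002, 0.7058, 0.7084, -0.0001], 'wrist_force': [-0.2578, -0.0391, -0.0706], 'ft_torque': [0.0238, 0.0117, 0.0101], 'grip_force': 0.0, 'finger_gap': 0.0499}
shaft 0.9 [249.8, 81.1, 269.5, 209.9] (127.0, 19.0) [[0.6322, 0.0784], [0.622, 0.1458], [0.642, 0.1458], [0.6438, 0.0026], [0.6212, 0.0026]]
punch 0.97 [185.3, 95.2, 203.1, 189.8] (91.26187133789062, 10.623074531555176) [[0.5626, 0.0829], [0.5563, 0.1315], [0.5678, 0.1321], [0.5692, 0.0303], [0.5567, 0.0295]]
lid_pull 0.76 [164.1, 221.4, 295.5, 349.2] (128.0, 132.0) [[0.5929, -0.1076], [0.515, -0.0162], [0.6755, -0.0155], [0.6849, -0.219], [0.4918, -0.2219]]
```

View pics/w8.png

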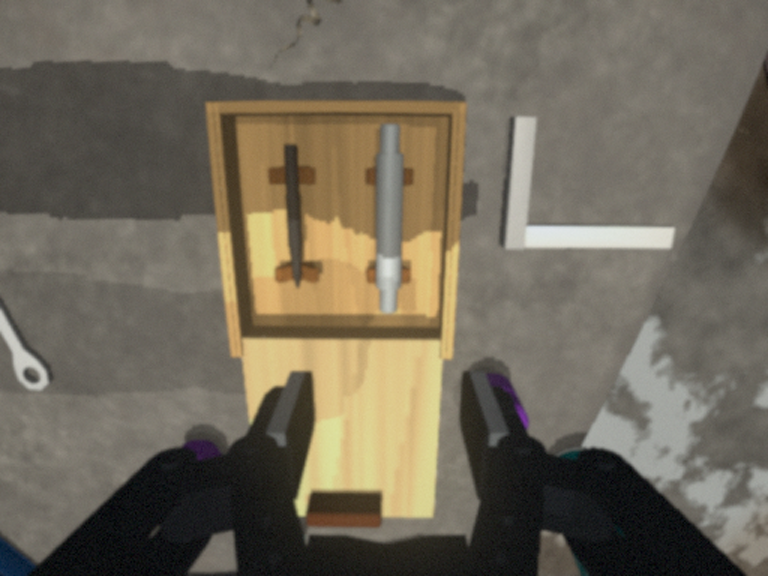

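The wrist view shows the lid right out and the shaft at display (389,215), lying in two wooden vees. The black punch is beside it at (295,215).

Call:
nudge_tcp:
  segments: {"sx":[0.0193,0.0193,0.0193,0.0193,0.0193,0.0193,0.0193,0.0193],"sy":[0,0,0,0,0,0,0,0],"sz":[0.03,0.08,0.13,0.17,0.2,0.215,0.224,0.224],"ax":[0,0,0,0,0,0,0,0],"ay":[0,0,0,0,0,0,0,0],"az":[0,0,0,0,0,0,0,0]}
  jaw: 0.036

```text
clock: 28.4
tcp_pos: [0.6333, 0.0743, -0.0255]
orientation: [0.0, 0.707, 0.708, 0.0]
wrist_force: [-0.5, -0.2, -0.7]
finger_gap: 0.0361
grip_force: 0.0
```

Call:
nudge_tcp:
  segments: {"sx":[0,0,0,0],"sy":[0,0,0,0],"sz":[0,0,0,0],"ax":[0,0,0,0],"ay":[0,0,0,0],"az":[0,0,0,0]}
  jaw: 0.0
  force: 40

```text
clock: 28.9
tcp_pos: [0.6342, 0.0743, -0.0244]
orientation: [0.001, 0.707, 0.707, 0.001]
wrist_force: [-1.0, 0.5, 5.1]
finger_gap: 0.0187
grip_force: 39.4
```

Call:
nudge_tcp:
  segments: {"sx":[0,0,0,0,-0.03,-0.06,-0.09,-0.12],"sy":[0,0,0,0,-0.02,-0.04,-0.06,-0.08],"sz":[-0.03,-0.07,-0.12,-0.17,-0.2,-0.2,-0.2,-0.2],"ax":[0,0,0,0,0,0,0,0],"ay":[0,0,0,0,0,0,0,0],"az":[0,0,0,0,-0.18,-0.36,-0.54,-0.7]}

```text
clock: 29.9
tcp_pos: [0.5519, -0.0465, 0.1737]
orientation: [-0.001, 0.419, 0.908, -0.0]
wrist_force: [-0.3, -0.3, -1.9]
finger_gap: 0.0189
grip_force: 39.7
```

```bash
python3 - <<'E'
from h import *
s=st();
from scipy.spatial.transform import Rotation as R
w,x,y,z=s["orientation"];print(np.round(R.from_quat([x,y,z,w]).as_matrix(),4))
E
```

```text
{'clock': 29.9, 'joint_pos': [-0.2291, 0.2805, -0.0542, 1.2373, -0.0, 0.635], 'qvel': [-0.4803, -0.2787, -0.3837, -0.1094, -0.0013, -1.7375], 'tau': [3.3349, -46.0869, 31.0624, 0.3773, 0.0708, 1.7952], 'tcp_pos': [0.5519, -0.0465, 0.1737], 'orientation': [-0.0006, 0.4187, 0.9081, -0.0001], 'wrist_force': [-0.3445, -0.2848, -1.9334], 'ft_torque': [-0.0144, -0.064, 0.0298], 'grip_force': 39.6535, 'finger_gap': 0.0189}
[[-6.493e-01  7.605e-01 -1.200e-03]
 [ 7.605e-01  6.493e-01  2.000e-04]
 [ 9.000e-04 -7.000e-04 -1.000e+00]]
```

Call:
nudge_tcp:
  segments: {"sx":[-0.03,-0.06,-0.09,-0.12,-0.15,-0.16,-0.16,-0.16],"sy":[-0.04,-0.08,-0.12,-0.16,-0.19,-0.204,-0.204,-0.204],"sz":[0,0,0,0,0,0,0,0],"ax":[0,0,0,0,0,0,0,0],"ay":[0,0,0,0,0,0,0,0],"az":[-0.18,-0.36,-0.54,-0.72,-0.9,-0.996,-0.996,-0.996]}

```text
clock: 30.9
tcp_pos: [0.5002, -0.2987, 0.1737]
orientation: [-0.0, -0.063, 0.998, 0.001]
wrist_force: [-0.1, 0.8, -3.1]
finger_gap: 0.0185
grip_force: 39.6
```

```bash
python3 - <<'E'
from h import *
p=shot("wrist");st();im=p["image"];save(cv2.resize(im,None,fx=1.5,fy=1.5,interpolation=cv2.INTER_CUBIC),"w9.png")
for l in ("stand","shaft"):
    for o in nets.outline_of(l,p):
        r=o["region"]; (cx,cy),wh,a=cv2.minAreaRect(np.argwhere(r)[:,::-1].astype(np.float32)); c=cv2.boxPoints(((cx,cy),wh,a))
        print(l,round(o["confidence"],2),o["box"],wh,np.round(onz(p,np.vstack([[cx,cy],c]),.008)[:,:2],4).tolist())
E
```

```text
{'clock': 30.95, 'joint_pos': [-0.6759, 0.3358, 0.0232, 1.2592, 0.0004, -0.8019], 'qvel': [0.0098, -0.003, 0.0026, -0.001, -0.0032, -0.0076], 'tau': [-0.5407, -50.0838, 30.5764, -0.0144, -0.0249, 0.0111], 'tcp_pos': [0.5004, -0.2985, 0.1739], 'orientation': [-0.0002, -0.063, 0.998, 0.0005], 'wrist_force': [0.3822, -0.5379, -1.7935], 'ft_torque': [-0.0048, -0.046, 0.0223], 'grip_force': 39.5747, 'finger_gap': 0.0189}
stand 0.85 [181.0, 65.8, 243.9, 183.8] (121.0, 62.0) [[0.4581, -0.3549], [0.4002, -0.392], [0.3929, -0.3285], [0.5219, -0.3141], [0.5307, -0.3849]]
shaft 0.89 [235.6, 123.9, 281.9, 364.4] (238.0, 48.0) [[0.5906, -0.287], [0.4525, -0.3305], [0.4461, -0.2792], [0.7797, -0.2278], [0.7883, -0.2973]]
```

View pics/w9.png

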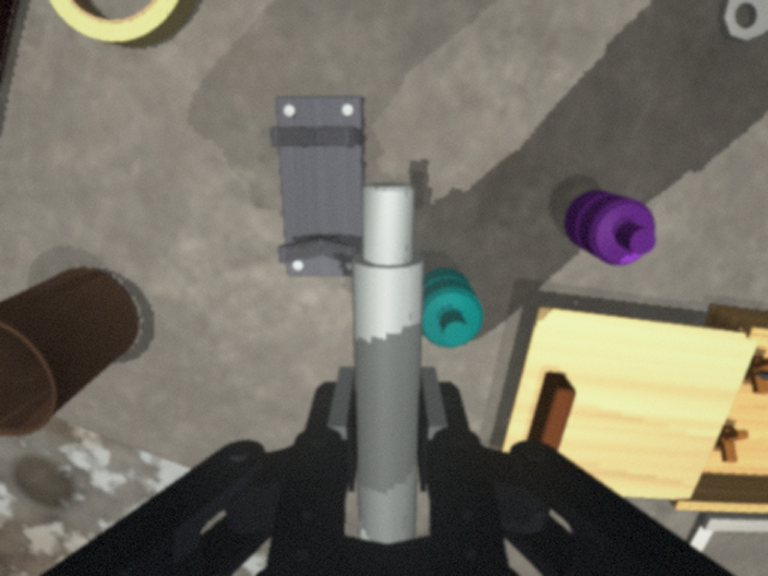

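The stand is fully visible at display (320,185), with screws at (289,110), (348,110), (298,266) and (349,268). The shaft is held straight. A brown pot stands to the left at (80,340).

```bash
python3 - <<'E'
from h import *
p=shot("wrist")
f=lambda L:np.array(L)/1.5-.17
B=onz(p,f([(289,110),(348,110),(349,268),(298,266)]),.01)[:,:2];print(np.round(B,4),B.mean(0))
print("pot",np.round(onz(p,f([(137,320),(100,270)]),0.0)[:,:2],3))
V=onz(p,f([(272,136),(362,136),(318,252)]),.04)[:,:2];print(np.round(V,4))
# refined screw detection: bright spots
g=cv2.cvtColor(p["image"],cv2.COLOR_RGB2GRAY)
pts=[]
for u,v in f([(289,110),(348,110),(349,268),(298,266)]):
    u,v=int(u+.5),int(v+.5); w=g[v-5:v+6,u-5:u+6].astype(float); w=np.clip(w-w.max()*.75,0,None); yy,xx=np.mgrid[v-5:v+6,u-5:u+6]; pts.append(((w*xx).sum()/w.sum(),(w*yy).sum()/w.sum()))
B=onz(p,pts,.009)[:,:2];print(np.round(pts,1).tolist(),np.round(B,4).tolist(),B.mean(0))
p=shot("top");g=cv2.cvtColor(p["image"],cv2.COLOR_RGB2GRAY);pts=[]
for (x,y) in ((690,357),(722,352),(738,450),(700,455)):
    u,v=int(110+x/2.75+.5),int(110+y/2.75+.5); w=g[v-3:v+4,u-3:u+4].astype(float); w=np.clip(w-w.max()*.75,0,None); yy,xx=np.mgrid[v-3:v+4,u-3:u+4]; pts.append(((w*xx).sum()/w.sum(),(w*yy).sum()/w.sum()))
B=onz(p,pts,.009)[:,:2];print("top",np.round(pts,1).tolist(),np.round(B,4).tolist(),B.mean(0))
E
```

```text
[[ 0.4085 -0.3782]
 [ 0.4038 -0.3379]
 [ 0.5158 -0.3255]
 [ 0.519  -0.364 ]] [ 0.46178401 -0.35139811]
pot [[ 0.585 -0.496]
 [ 0.545 -0.525]]
[[ 0.4262 -0.3819]
 [ 0.4194 -0.325 ]
 [ 0.4983 -0.3463]]
[[192.7, 72.3], [231.4, 72.0], [234.5, 179.5], [198.2, 175.7]] [[0.4077, -0.3783], [0.4027, -0.3385], [0.5169, -0.3232], [0.5176, -0.3646]] [ 0.46121867 -0.35115189]
top [[359.2, 241.7], [375.8, 237.7], [378.1, 274.1], [365.5, 275.4]] [[0.5078, -0.3244], [0.521, -0.3776], [0.4073, -0.3815], [0.4029, -0.3416]] [ 0.45976238 -0.35629683]
```

```bash
python3 - <<'E'
from h import *
p=shot("wrist"); s=env.get_state(); T=np.array(s["tcp_pos"])
e=onz(p,[(388/1.5-.17,185/1.5-.17)],T[2]+.054+.007)[0]
d=np.array([.992,.126]); print(e,T,(e[:2]-T[:2])@d,(e[:2]-T[:2])@[-.126,.992])
e=onz(p,[(388/1.5-.17,259/1.5-.17)],T[2]+.054+.010)[0]; print((e[:2]-T[:2])@d)
E
```

```text
[ 0.42766545 -0.30833455  0.23530263] [ 0.50072703 -0.29890074  0.17430263] -0.07366575414782196 -0.00015258914234323487
-0.055840823886193595
```

Call:
nudge_tcp:
  segments: {"sx":[0.042,0.042,0.042,0.042,0.042,0.042,0.042,0.042],"sy":[-0.0476,-0.0476,-0.0476,-0.0476,-0.0476,-0.0476,-0.0476,-0.0476],"sz":[0,0,0.05,0.1,0.14,0.165,0.175,0.175],"ax":[0,0,0,0,0,0,0,0],"ay":[0,0,0,0,0,0,0,0],"az":[0,0,0,0,0,0,0,0]}

```text
clock: 32.2
tcp_pos: [0.4649, -0.3517, -0.0009]
orientation: [-0.0, -0.063, 0.998, 0.0]
wrist_force: [-0.4, -0.4, -1.8]
finger_gap: 0.0185
grip_force: 39.9
```

Call:
nudge_tcp:
  segments: {"sx":[0,0,0,0,0],"sy":[0,0,0,0,0],"sz":[0.004,0.008,0.011,0.013,0.013],"ax":[0,0,0,0,0],"ay":[0,0,0,0,0],"az":[0,0,0,0,0]}

```text
clock: 32.83
tcp_pos: [0.4652, -0.3516, -0.0117]
orientation: [0.001, -0.063, 0.998, 0.0]
wrist_force: [-1.9, 5.2, 12.6]
finger_gap: 0.0185
grip_force: 41.3
```

```bash
python3 - <<'E'
from h import *
a=shot("side")["image"][255:325,150:240];b=shot("wrist")["image"][30:384,150:362]
save(np.hstack([cv2.resize(a,(450,350),interpolation=cv2.INTER_CUBIC),cv2.resize(b,(210,350))]),"s10.png")
E
```

```text
(no output)
```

View pics/s10.png

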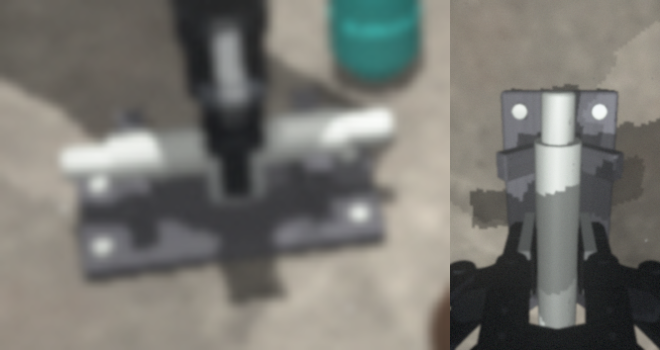

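The shaft lies in both vees and looks centred, so I release it.

Call:
nudge_tcp:
  segments: {"sx":[0,0,0,0,0,0,0,0],"sy":[0,0,0,0,0,0,0,0],"sz":[0,0,0,-0.03,-0.08,-0.13,-0.18,-0.2],"ax":[0,0,0,0,0,0,0,0],"ay":[0,0,0,0,0,0,0,0],"az":[0,0,0,0,0,0,0,0]}
  jaw: 0.045

```text
clock: 33.92
tcp_pos: [0.466, -0.3534, 0.1897]
orientation: [0.002, -0.063, 0.998, -0.002]
wrist_force: [0.5, -0.9, 0.1]
finger_gap: 0.0452
grip_force: 0.0
```

Call:
nudge_tcp:
  segments: {"sx":[0.02,0.02,0.02],"sy":[0,0,0],"sz":[-0.02,-0.02,-0.02],"ax":[0,0,0],"ay":[0,0,0],"az":[0,0,0]}

```text
clock: 34.3
tcp_pos: [0.4442, -0.3545, 0.2053]
orientation: [-0.0, -0.063, 0.998, 0.001]
wrist_force: [0.3, -0.2, -0.3]
finger_gap: 0.0449
grip_force: 0.0
```

```bash
python3 - <<'E'
from h import *
p=shot("wrist");st()
for o in nets.outline_of("shaft",p):
    r=o["region"]; pts=np.argwhere(r)[:,::-1].astype(np.float32);(cx,cy),wh,a=cv2.minAreaRect(pts); W=onz(p,cv2.boxPoints(((cx,cy),wh,a)),.04)[:,:2]
    q=onz(p,pts,.045)[:,:2]-[.4615,-.3515]; d=np.array([.9925,.122]); n=np.array([-.122,.9925])
    print(o["confidence"],"along",(q@d).min(),(q@d).max(),"across",(q@n).min(),(q@n).max(),"angle",np.arctan(np.polyfit(q[:,0],q[:,1],1)[0]))
save(cv2.resize(p["image"],None,fx=1.25,fy=1.25),"w11.png")
E
```

```text
{'clock': 34.35, 'joint_pos': [-0.8146, 0.2997, 0.0488, 1.3218, 0.0002, -0.9403], 'qvel': [0.0061, 0.0063, -0.0001, 0.0023, -0.0, -0.0003], 'tau': [-0.1305, -48.0417, 30.2525, 0.0315, -0.0065, -0.0015], 'tcp_pos': [0.4443, -0.3544, 0.205], 'orientation': [-0.0005, -0.0628, 0.998, 0.0008], 'wrist_force': [-0.3316, 0.5594, -0.2262], 'ft_torque': [-0.0212, -0.0194, -0.033], 'grip_force': 0.0, 'finger_gap': 0.045}
0.7 along -0.06929590395371753 0.06948785428776626 across -0.010647047996792532 0.010522165242194579 angle 0.12020965771920072
```

View pics/w11.png

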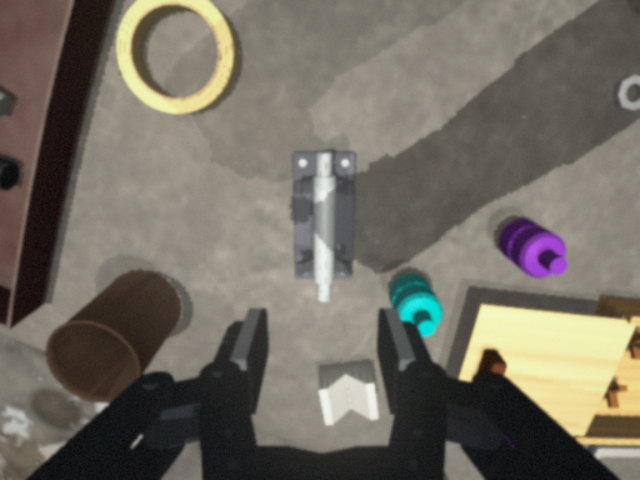

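The wrist view shows the shaft lying in the stand's vees at display (324,225). It is centred within 1 mm along and across.

Call:
nudge_tcp:
  segments: {"sx":[-0.04,-0.08,-0.12,-0.16,-0.1716,-0.1716,-0.1716],"sy":[0.04,0.08,0.12,0.16,0.1687,0.1687,0.1687],"sz":[0,0,0,0,0,0,0],"ax":[0,0,0,0,0,0,0],"ay":[0,0,0,0,0,0,0],"az":[0.06,0.126,0.126,0.126,0.126,0.126,0.126]}
  jaw: 0.05

```text
clock: 35.28
tcp_pos: [0.5931, -0.1668, 0.2057]
orientation: [-0.001, 0.001, 1.0, 0.0]
wrist_force: [-0.0, 0.8, -0.8]
finger_gap: 0.0497
grip_force: 0.0
```

```bash
python3 - <<'E'
from h import *
p=shot("wrist");st();im=p["image"]
m=((im[...,0].astype(int)<110)&(im[...,0].astype(int)-im[...,2]>25)).astype(np.uint8)
n,_,s,c=cv2.connectedComponentsWithStats(m)
for i in range(1,n):
    if s[i,4]>150: print(s[i],np.round(onz(p,[c[i]],.07)[0],4))
E
```

```text
{'clock': 35.325, 'joint_pos': [-0.4046, 0.3942, 0.186, 1.3634, -0.0003, -0.4029], 'qvel': [-0.0053, -0.0067, 0.0019, 0.0001, 0.0028, 0.0001], 'tau': [0.6189, -52.4239, 30.0283, -0.0033, 0.0221, -0.0043], 'tcp_pos': [0.593, -0.167, 0.2059], 'orientation': [-0.0004, 0.0009, 1.0, 0.0], 'wrist_force': [0.0346, 0.1685, -0.9618], 'ft_torque': [-0.0232, 0.0043, -0.0033], 'grip_force': 0.0, 'finger_gap': 0.0505}
[416 124  86  27 312] [0.5496 0.0262 0.07  ]
[ 387  126  125  109 2561] [0.6343 0.075  0.07  ]
[250 144  17  62 889] [ 0.5917 -0.1663  0.07  ]
```

Call:
nudge_tcp:
  segments: {"sx":[0,0,0,0,0,0],"sy":[0,0,0,0,0,0],"sz":[0.05,0.1,0.15,0.175,0.187,0.187],"ax":[0,0,0,0,0,0],"ay":[0,0,0,0,0,0],"az":[0,0,0,0,0,0]}
  jaw: 0.05

```text
clock: 36.08
tcp_pos: [0.5934, -0.1665, 0.0191]
orientation: [-0.0, 0.001, 1.0, 0.0]
wrist_force: [0.1, -0.2, 0.1]
finger_gap: 0.0502
grip_force: 0.0
```

Call:
nudge_tcp:
  segments: {"sx":[0,0,0,0],"sy":[0,0,0,0],"sz":[0,0,0,0],"ax":[0,0,0,0],"ay":[0,0,0,0],"az":[0,0,0,0]}
  jaw: 0.0
  force: 25

```text
clock: 36.58
tcp_pos: [0.5951, -0.1663, 0.0208]
orientation: [0.001, 0.0, 1.0, -0.001]
wrist_force: [-0.0, -0.8, 6.5]
finger_gap: 0.0157
grip_force: 27.5
```

Call:
nudge_tcp:
  segments: {"sx":[0,0,0,0,0,0,0,0],"sy":[0.02,0.05,0.08,0.11,0.135,0.15,0.153,0.153],"sz":[0,0,0,0,0,0,0,0],"ax":[0,0,0,0,0,0,0,0],"ay":[0,0,0,0,0,0,0,0],"az":[0,0,0,0,0,0,0,0]}

```text
clock: 37.58
tcp_pos: [0.596, -0.0124, 0.0208]
orientation: [0.002, -0.0, 1.0, -0.0]
wrist_force: [2.0, 1.2, 6.6]
finger_gap: 0.0156
grip_force: 27.7
```

Push on in small steps until the rear wall stops it.

Call:
nudge_tcp:
  segments: {"sx":[0,0,0,0],"sy":[0.003,0.005,0.007,0.007],"sz":[0,0,0,0],"ax":[0,0,0,0],"ay":[0,0,0,0],"az":[0,0,0,0]}

```text
clock: 38.08
tcp_pos: [0.596, -0.006, 0.0208]
orientation: [0.002, -0.0, 1.0, -0.0]
wrist_force: [1.8, 0.9, 6.4]
finger_gap: 0.0147
grip_force: 27.6
```

Call:
nudge_tcp:
  segments: {"sx":[0,0,0,0],"sy":[0.003,0.005,0.007,0.007],"sz":[0,0,0,0],"ax":[0,0,0,0],"ay":[0,0,0,0],"az":[0,0,0,0]}

```text
clock: 38.58
tcp_pos: [0.596, -0.0028, 0.0208]
orientation: [0.002, 0.001, 1.0, -0.003]
wrist_force: [1.3, -11.2, 6.1]
finger_gap: 0.0151
grip_force: 27.6
```

Call:
nudge_tcp:
  segments: {"sx":[0,0,0,0,0,0,0,0],"sy":[0,0,0,0,0,0,0,0],"sz":[0,0,0,-0.03,-0.08,-0.13,-0.18,-0.18],"ax":[0,0,0,0,0,0,0,0],"ay":[0,0,0,0,0,0,0,0],"az":[0,0,0,0,0,0,0,0]}
  jaw: 0.05

```text
clock: 39.58
tcp_pos: [0.5965, 0.0013, 0.204]
orientation: [0.004, -0.0, 1.0, -0.0]
wrist_force: [1.0, 0.8, 0.6]
finger_gap: 0.0499
grip_force: 0.0
```

Call:
nudge_tcp:
  segments: {"sx":[0.02,0.03,0.04,0.06,0.07,0.073,0.073,0.073],"sy":[0.06,0.12,0.18,0.24,0.29,0.309,0.309,0.309],"sz":[0,0,0,0,0,0,0,0],"ax":[0,0,0,0,0,0,0,0],"ay":[0,0,0,0,0,0,0,0],"az":[0,0,0,0,0,0,0,0]}
  jaw: 0.07

```text
clock: 40.58
tcp_pos: [0.521, 0.3091, 0.1986]
orientation: [-0.0, 0.0, 1.0, -0.0]
wrist_force: [0.2, 0.5, -0.5]
finger_gap: 0.0702
grip_force: 0.0
```

```bash
python3 - <<'E'
from h import *
p=shot("wrist");st();u=lambda P:[(a,b+.004,c+.004) for a,b,c in P]
find(p,"chuck",[.52,.31],u(CH));find(p,"collet",[.43,.318],u(CO))
for n in ("top",):
    p=shot(n); im=p["image"]; save(cv2.resize(im[160:260,190:330],None,fx=4.5,fy=4.5,interpolation=cv2.INTER_CUBIC),"t12.png")
E
```

```text
{'clock': 40.625, 'joint_pos': [0.4026, 0.3745, 0.1399, 1.3369, -0.0003, 0.4042], 'qvel': [-0.0067, -0.0048, 0.0038, 0.0017, 0.0029, 0.0027], 'tau': [0.6666, -51.3674, 29.9436, 0.003, 0.024, -0.0042], 'tcp_pos': [0.5212, 0.3088, 0.1989], 'orientation': [-0.0003, 0.0008, 1.0, -0.0003], 'wrist_force': [0.4898, -0.209, -0.01], 'ft_torque': [-0.0432, 0.0441, 0.0056], 'grip_force': 0.0, 'finger_gap': 0.0704}
chuck 0.71 [150. 150. 145.] [0.5199 0.3101] 0.04
collet 0.71 [169. 167. 159.] [0.4283 0.319 ] 0.113
```

View pics/t12.png

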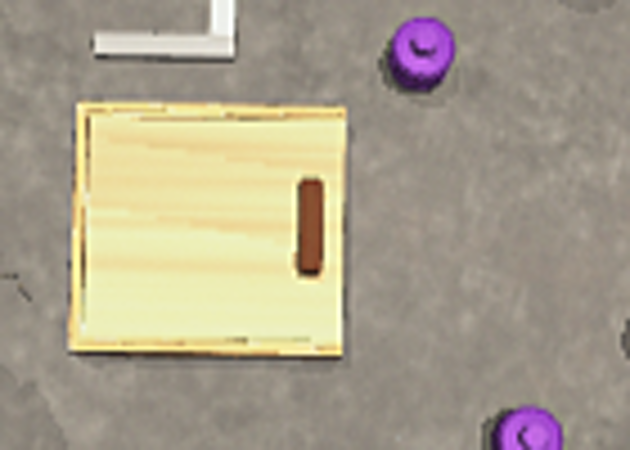

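The top view shows the lid fully shut, with the pull at display (311,227). Next, the chuck.

Call:
nudge_tcp:
  segments: {"sx":[0.001,0.001,0.001,0.001,0.001,0.001,0.001,0.001],"sy":[0.001,0.001,0.001,0.001,0.001,0.001,0.001,0.001],"sz":[0.05,0.1,0.14,0.17,0.19,0.2,0.205,0.205],"ax":[0,0,0,0,0,0,0,0],"ay":[0,0,0,0,0,0,0,0],"az":[0,0,0,0,0,0,0,0]}
  jaw: 0.07

```text
clock: 41.78
tcp_pos: [0.5203, 0.3112, -0.0053]
orientation: [0.0, 0.0, 1.0, 0.0]
wrist_force: [0.4, -0.8, -0.1]
finger_gap: 0.0699
grip_force: 0.0
```

Call:
nudge_tcp:
  segments: {"sx":[0,0,0,0,0],"sy":[0,0,0,0,0],"sz":[0,0,0,0,0],"ax":[0,0,0,0,0],"ay":[0,0,0,0,0],"az":[0,0,0,0,0]}
  jaw: 0.0
  force: 40

```text
clock: 42.4
tcp_pos: [0.5206, 0.3113, -0.0047]
orientation: [0.001, -0.0, 1.0, 0.0]
wrist_force: [-0.2, -2.7, 6.9]
finger_gap: 0.0425
grip_force: 40.9
```

Call:
nudge_tcp:
  segments: {"sx":[0,0,0,-0.02,-0.04,-0.06,-0.08,-0.1],"sy":[0,0,0,-0.05,-0.1,-0.15,-0.2,-0.25],"sz":[-0.03,-0.08,-0.12,-0.14,-0.14,-0.14,-0.14,-0.14],"ax":[0,0,0,0,0,0,0,0],"ay":[0,0,0,0,0,0,0,0],"az":[0,0,0,0,0,0,0,0]}

```text
clock: 43.4
tcp_pos: [0.6191, 0.06, 0.1324]
orientation: [-0.002, -0.0, 1.0, 0.0]
wrist_force: [0.9, 1.0, -6.7]
finger_gap: 0.0429
grip_force: 43.5
```

Call:
nudge_tcp:
  segments: {"sx":[-0.01,-0.02,-0.023,-0.023,-0.023,-0.023,-0.023,-0.023],"sy":[-0.05,-0.1,-0.15,-0.19,-0.209,-0.209,-0.209,-0.209],"sz":[0,0,0,0,0.01,0.06,0.1,0.13],"ax":[0,0,0,0,0,0,0,0],"ay":[0,0,0,0,0,0,0,0],"az":[0,0,0,0,0,0,0,0]}

```text
clock: 44.4
tcp_pos: [0.6403, -0.1459, 0.0001]
orientation: [-0.003, -0.0, 1.0, 0.001]
wrist_force: [-0.1, -1.1, -6.2]
finger_gap: 0.0426
grip_force: 43.4
```

Call:
nudge_tcp:
  segments: {"sx":[0,0,0,0,0],"sy":[0,0,0,0,0],"sz":[0.006,0.01,0.013,0.0145,0.0145],"ax":[0,0,0,0,0],"ay":[0,0,0,0,0],"az":[0,0,0,0,0]}

```text
clock: 45.02
tcp_pos: [0.6441, -0.1479, -0.0086]
orientation: [0.001, -0.0, 1.0, -0.0]
wrist_force: [-1.4, 1.2, -0.3]
finger_gap: 0.043
grip_force: 44.0
```

Call:
nudge_tcp:
  segments: {"sx":[0,0,0,0,0,0,0,0],"sy":[0,0,0,0,0,0,0,0],"sz":[0,0,0,-0.03,-0.08,-0.13,-0.18,-0.2],"ax":[0,0,0,0,0,0,0,0],"ay":[0,0,0,0,0,0,0,0],"az":[0,0,0,0,0,0,0,0]}
  jaw: 0.07

```text
clock: 46.02
tcp_pos: [0.6445, -0.1483, 0.194]
orientation: [0.003, -0.0, 1.0, -0.001]
wrist_force: [-0.6, -1.1, -0.6]
finger_gap: 0.0701
grip_force: 0.0
```

```bash
python3 - <<'E'
from h import *
p=shot("wrist");p=shot("wrist");find(p,"chuck",[.643,-.148],CH);st()
E
```

```text
chuck 0.66 [147. 147. 141.] [ 0.6436 -0.1489] 0.053
{'clock': 46.175, 'joint_pos': [-0.3475, 0.4852, 0.2894, 1.3721, 0.0001, -0.3477], 'qvel': [0.0, 0.0285, -0.0547, -0.015, 0.0012, -0.0003], 'tau': [0.0536, -59.5887, 31.461, 0.2288, 0.0001, 0.0], 'tcp_pos': [0.6438, -0.148, 0.1909], 'orientation': [0.0014, -0.0001, 1.0, -0.0005], 'wrist_force': [0.9709, -0.0097, 0.2359], 'ft_torque': [-0.0058, 0.0187, 0.0397], 'grip_force': 0.0, 'finger_gap': 0.07}
```

Call:
nudge_tcp:
  segments: {"sx":[0.02,0.05,0.07,0.09,0.11,0.14,0.16,0.18],"sy":[0.05,0.1,0.15,0.2,0.25,0.3,0.35,0.4],"sz":[0,0,0,0,0,0,0,0],"ax":[0,0,0,0,0,0,0,0],"ay":[0,0,0,0,0,0,0,0],"az":[0,0,0,0,0,0,0,0]}
  jaw: 0.06

```text
clock: 47.18
tcp_pos: [0.4609, 0.2533, 0.1878]
orientation: [-0.001, -0.0, 1.0, -0.0]
wrist_force: [1.1, -0.0, -0.6]
finger_gap: 0.0598
grip_force: 0.0
```

Call:
nudge_tcp:
  segments: {"sx":[0.03,0.035,0.035,0.035,0.035,0.035,0.035,0.035],"sy":[0.05,0.066,0.066,0.066,0.066,0.066,0.066,0.066],"sz":[0,0,0.05,0.1,0.15,0.19,0.21,0.21],"ax":[0,0,0,0,0,0,0,0],"ay":[0,0,0,0,0,0,0,0],"az":[0,0,0,0,0,0,0,0]}

```text
clock: 48.18
tcp_pos: [0.4256, 0.3163, -0.0231]
orientation: [-0.003, 0.0, 1.0, -0.002]
wrist_force: [0.7, 0.5, -0.4]
finger_gap: 0.0596
grip_force: 0.0
```

Call:
nudge_tcp:
  segments: {"sx":[0,0,0,0,0,0],"sy":[0,0,0,0,0,0],"sz":[0,0,0,0,0,0],"ax":[0,0,0,0,0,0],"ay":[0,0,0,0,0,0],"az":[0,0,0,0,0,0]}
  jaw: 0.0
  force: 25

```text
clock: 48.92
tcp_pos: [0.4288, 0.3187, -0.0194]
orientation: [0.001, -0.0, 1.0, 0.0]
wrist_force: [0.8, 0.1, 6.1]
finger_gap: 0.0309
grip_force: 25.1
```

```bash
python3 - <<'E'
from h import *
st()
E
```

```text
{'clock': 48.925, 'joint_pos': [0.489, 0.3993, -0.399, 0.7704, -0.0002, 0.4887], 'qvel': [0.0005, 0.0006, -0.0005, -0.0006, -0.001, -0.0005], 'tau': [0.3139, -43.5696, 21.8666, -0.061, 0.2327, 0.0008], 'tcp_pos': [0.4288, 0.3187, -0.0194], 'orientation': [0.001, -0.0001, 1.0, 0.0004], 'wrist_force': [0.8497, 0.1264, 6.0581], 'ft_torque': [-0.1482, -0.0547, -0.032], 'grip_force': 25.1014, 'finger_gap': 0.0309}
```

Call:
nudge_tcp:
  segments: {"sx":[0,0,0,-0.01,-0.02,-0.04,-0.06,-0.08],"sy":[0,0,0,-0.05,-0.1,-0.15,-0.2,-0.25],"sz":[-0.03,-0.08,-0.13,-0.14,-0.14,-0.14,-0.14,-0.14],"ax":[0,0,0,0,0,0,0,0],"ay":[0,0,0,0,0,0,0,0],"az":[0,0,0,0,0,0,0,0]}

```text
clock: 49.92
tcp_pos: [0.5079, 0.0668, 0.1194]
orientation: [-0.0, -0.0, 1.0, 0.0]
wrist_force: [1.9, 0.4, -0.7]
finger_gap: 0.0311
grip_force: 25.2
```

Call:
nudge_tcp:
  segments: {"sx":[-0.01,-0.02,-0.03,-0.035,-0.035,-0.035,-0.035,-0.035],"sy":[-0.05,-0.1,-0.15,-0.19,-0.2055,-0.2055,-0.2055,-0.2055],"sz":[0,0,0,0,0.01,0.06,0.1,0.13],"ax":[0,0,0,0,0,0,0,0],"ay":[0,0,0,0,0,0,0,0],"az":[0,0,0,0,0,0,0,0]}

```text
clock: 50.92
tcp_pos: [0.5409, -0.1355, -0.013]
orientation: [-0.002, -0.0, 1.0, 0.001]
wrist_force: [0.2, -0.1, -1.8]
finger_gap: 0.0308
grip_force: 25.2
```

Call:
nudge_tcp:
  segments: {"sx":[0,0,0,0,0],"sy":[0,0,0,0,0],"sz":[0.005,0.009,0.012,0.014,0.014],"ax":[0,0,0,0,0],"ay":[0,0,0,0,0],"az":[0,0,0,0,0]}

```text
clock: 51.55
tcp_pos: [0.5438, -0.1375, -0.0233]
orientation: [0.001, -0.0, 1.0, -0.0]
wrist_force: [-0.5, 0.3, 3.2]
finger_gap: 0.0311
grip_force: 25.4
```

Contact, so I release, rise and check everything.

Call:
nudge_tcp:
  segments: {"sx":[0,0,0,0,0,0,0,0],"sy":[0,0,0,0,0,0,0,0],"sz":[0,0,0,-0.03,-0.08,-0.13,-0.18,-0.23],"ax":[0,0,0,0,0,0,0,0],"ay":[0,0,0,0,0,0,0,0],"az":[0,0,0,0,0,0,0,0]}
  jaw: 0.06

```text
clock: 52.55
tcp_pos: [0.5427, -0.1372, 0.2073]
orientation: [0.0, -0.0, 1.0, 0.0]
wrist_force: [1.1, -0.2, -0.7]
finger_gap: 0.0599
grip_force: 0.0
```

Call:
nudge_tcp:
  segments: {"sx":[0.01,0.01,0.01],"sy":[0.01,0.05,0.05],"sz":[-0.06,-0.06,-0.06],"ax":[0,0,0],"ay":[0,0,0],"az":[0,0,0]}

```text
clock: 52.92
tcp_pos: [0.5331, -0.0856, 0.2668]
orientation: [0.001, -0.001, 1.0, -0.0]
wrist_force: [-0.4, -0.7, -0.3]
finger_gap: 0.0598
grip_force: 0.0
```

```bash
python3 - <<'E'
from h import *
p=shot("wrist");p=shot("wrist");find(p,"chuck",[.643,-.148],CH);find(p,"collet",[.543,-.137],CO)
save(cv2.resize(p["image"],None,fx=1.5,fy=1.5),"w13.png");st()
E
```

```text
chuck 0.78 [158. 160. 157.] [ 0.6429 -0.1482] 0.067
collet 0.6 [191. 195. 193.] [ 0.5422 -0.1372] 0.181
{'clock': 53.125, 'joint_pos': [-0.3118, 0.236, 0.1092, 1.4453, -0.0002, -0.3115], 'qvel': [-0.0066, 0.004, 0.0034, 0.0005, 0.0008, 0.0029], 'tau': [0.3882, -44.4181, 30.2793, 0.0367, 0.0129, -0.0027], 'tcp_pos': [0.5327, -0.0877, 0.2649], 'orientation': [-0.0006, 0.0001, 1.0, 0.0001], 'wrist_force': [1.0003, -0.9899, 0.4511], 'ft_torque': [0.0406, 0.0027, -0.0319], 'grip_force': 0.0, 'finger_gap': 0.0598}
```

View pics/w13.png

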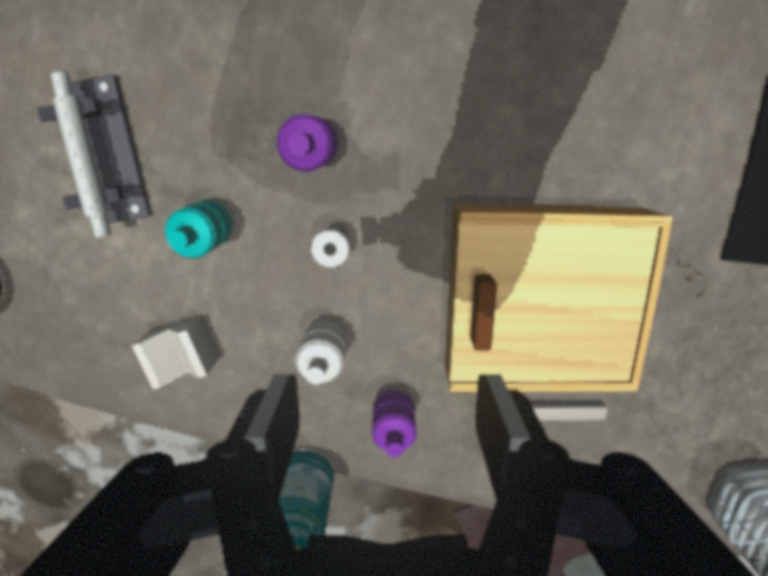

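The final view shows the chuck at (320,350) and the collet at (330,248), upright and within about 1 mm of where they started. The lid is shut and the shaft lies in the stand at (80,155). I'll hand in.

```bash
python3 -c "
from workcell import env
print(env.hand_in())"
```

```text
the job is handed in; nothing more can be done
None
```

I finished the job and handed it in: in the last pictures the shaft is centred in both vees, the lid is shut, and the chuck and collet stand about 1 mm from their starting spots; no verdict was printed.

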